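Run the flasks through the sample reader

ROBOT

A 6-joint arm with a two-finger parallel gripper is mounted at the origin on the work surface. World frame = base frame: x ahead of the robot, y to its left, z up, the work surface at z = 0. Lengths are in m, angles in degrees, forces in N, time in s.
With the tool pointing down it reaches from about 0.25 to 0.725 m from the base axis. Payload 9.7 kg.
Tool frame: the origin (TCP) lies where the fingers leave the gripper's body, on its centre line; the fingertips stand 73 mm ahead of it and the grasp point (between the pads) lies 54 mm ahead of it; y points along the fingers, x is the direction in which the jaws open and shut, and the axes are right-handed (so a half turn about y gives the same grasp; the last joint's range is limited). The gripper opens to 85 mm and grips with 20 to 120 N. Pads are 22 mm wide; open, the fingers measure 114 mm over their backs; the gripper's body (76 mm by 85 mm) begins 54 mm behind the grasp point. The pads swing forward as they close: fully open they stand 13 mm farther back than shut.
Start: joints at [69.442, 4.979, 10.078, 95.1, 0, 90], TCP at [0.193, 0.515, 0.304] pointing down, gripper open.
Joint ranges: [-179.16, 179.16], [-48.56, 103.87], [-65.8, 70.77], [-126.05, 130.52], [-82.76, 87.17], [-180, 180]. Speed limits (degrees/s): [127.2, 127.2, 147.25, 180, 180, 180].

INTERFACE

Orientations are given as [roll, pitch, yaw] about the fixed x, y, z axes, in that order (R = Rz(yaw) Ry(pitch) Rx(roll)).
In Python, from workcell import sensors, imaging, bot, models gives the robot as it stands.
- The arm moves only by the tool arm_command, never from a script. Its argument "rows" is one flat list of numbers, 7 for each row, row after row: the shift along the tool's x, y, z in cm, then the turn, a rotation vector about the tool's x, y, z in degrees, then the gripper's target within -1 to 1 (fully open at 1, half-way at 0, shut at -1). A call has 1 to 12 rows; each row is the pose to reach, as a shift and turn from the pose commanded when the call began, along the tool's axes at that moment; what a row does not reach only later rows make up. A row lasts 1/12 s, in which the tool goes at most 41.7 mm and 7.16 degrees, less where a joint would pass 70% of its speed; a pose out of reach is approached as far as the arm can. A call with a gripper value outside its range is refused whole. The fingers move at their own pace and stop on an object; "force" is the grip in N (left out, the last holds). Time passes only in rows, so rows that repeat a pose let the fingers close. It gives the time, the measured TCP pose, the force and the opening at its end, in the units of the state.
- sensors.get_obs(): the state, without advancing time (a new reading comes with each control period).
- imaging.camera(name): name is "side" or "top"; returns a dict with "pixels" (420x560x3 uint8, blue, green, red), "z_map" (420x560 float32, m along the optical axis (not along the pixel's ray), 0 where there is no reading), "camera_matrix" (3x3 intrinsics, pixels), "world_from_camera" (4x4, takes a point from camera to world coordinates). Camera axes: x right, y up, looking along -z (the intrinsics and any distortion apply to the point x, -y, -z); pixel columns grow to the right and rows downward; lengths in m; the calibration is good to about 2 mm. A picture is of the moment at which its call begins.
- bot.job_done(): hands the job in, once; it reports no verdict.
Trained networks look in the newest picture that a camera, given by its name, has taken for a name from the list of things; names that differ only in an ending like _2 or _b are one class to them, and where a whole thing is asked for, a point or a joint stands for the part that bears it (a point fixed in the world has none). Each returns a list of dicts, best first, with "conf" (0 to 1); they miss things now and then, are a little off and sometimes report something else, mostly with a low value. They report only what shows in the picture. A call takes as long as a camera call. They do not tell look-alikes from the thing itself.
- models.search_frame(thing, camera): "extent" ([centre column, centre row, width, height] in pixels, round what is visible of it).
- models.spot_point(thing, camera): "location" ([column, row] in pixels: a listed point, or the origin of a listed thing).
The state is a dict: "time": time; "q": joint angles; "qd": joint speeds; "joint_efforts": joint torques, N m; "ee_pos": TCP position; "tcp_rot": TCP orientation; "wrist_force": force on the tool from outside, world axes, zero at the start; "torque": the same for the moment, N m; "opening": finger opening in m.
Only numpy, scipy, OpenCV 4.12 (cv2) and the standard library are available. Lean on these libraries where they do the work, as an engineer would, in place of code of your own. Each camera call takes 0.05 s, during which the arm holds its last target.

TASK

First turn the selector dial back to its zero position, then stand every conical flask from the bench upright on the carrier's deck while the carrier waits at the left, loading station. Push the loaded carrier one station to the right so that it clicks in before the reader, and then turn the dial clockwise one click for each flask on the carrier (three flasks: position 3) and let go of it. Leave the other things on the bench where they are.

Things in the scene. Friction and masses are not known exactly. Their poses are not given: they have to be found in the camera images.
- flask1: amber glass conical flask with a black stopper, standing on the bench (one of three to five alike; None if not there this time): 92 mm tall, foot 47 mm across, tapering to a straight neck 20 mm across between 48 and 80 mm above the foot, where it is gripped; stopper 25 mm across and 12 mm high on top. About 80 g. Origin at the centre of the foot, z up along the flask
- flask2: amber glass conical flask with a black stopper, standing on the bench (one of three to five alike; None if not there this time): 92 mm tall, foot 47 mm across, tapering to a straight neck 20 mm across between 48 and 80 mm above the foot, where it is gripped; stopper 25 mm across and 12 mm high on top. About 80 g. Origin at the centre of the foot, z up along the flask
- flask3: amber glass conical flask with a black stopper, standing on the bench (one of three to five alike; None if not there this time): 92 mm tall, foot 47 mm across, tapering to a straight neck 20 mm across between 48 and 80 mm above the foot, where it is gripped; stopper 25 mm across and 12 mm high on top. About 80 g. Origin at the centre of the foot, z up along the flask
- flask4: amber glass conical flask with a black stopper, standing on the bench (one of three to five alike; None if not there this time): 92 mm tall, foot 47 mm across, tapering to a straight neck 20 mm across between 48 and 80 mm above the foot, where it is gripped; stopper 25 mm across and 12 mm high on top. About 80 g. Origin at the centre of the foot, z up along the flask
- flask5: amber glass conical flask with a black stopper, standing on the bench (one of three to five alike; None if not there this time): 92 mm tall, foot 47 mm across, tapering to a straight neck 20 mm across between 48 and 80 mm above the foot, where it is gripped; stopper 25 mm across and 12 mm high on top. About 80 g. Origin at the centre of the foot, z up along the flask
- dial (a joint): the selector dial's angle in rad, growing as it turns clockwise seen from above. Seven click positions (detents) 0 to 6, 30 degrees (0.5236 rad) apart: position k reads k x 0.5236 (within 0.05), with stops just past 0 and 6. It needs about 0.1 N m to turn past a click, and snaps into the nearest position when let go. The selector box is 110 x 110 mm, 55 mm high, white with a grey face, with a tick for each position on the face; the tick of position 0 is the large one
- dial_grip (a point): point on the dial's upright axis, 26 mm above the box face, the height at which to pinch the dial. The dial is a black disc of 52 mm with an upright grip bar across it, 52 mm long, 12 mm thick, from 9 to 39 mm above the box face. The point turns with the dial: its y axis lies along the bar and points where the dial points (the white line is on that half of the bar)
- carrier (a joint): how far the carrier has been pushed along its rail, in m, growing to the robot's right. Three station detents: 0 (left, loading), 0.150 (middle, in front of the white reader) and 0.300 (right). It takes about 6 N to leave a detent or enter one, 1 N between them; it snaps in within about 4 mm of a station
- deck (a point): centre of the top of the carrier's flat aluminium deck, 42 mm above the bench. Its y axis runs along the rail, away from the direction of pushing; x across it, away from the robot. Inside its 4 mm high rim the deck measures 128 mm (x) by 196 mm (y); six thin grey marks, flush with the deck, lie at x = -32 and 32 mm, y = -64, 0 and 64 mm: good places for flasks, any mark for any flask
- post (a point): the carrier's push post, a dark steel pin 19 mm across and 100 mm tall above the deck, at the deck's left end (132 mm along point deck's y). This point lies on its axis, 80 mm above the deck; grip it there or push it
- rail: the fixed rail, 75 mm wide, 560 mm long, 26 mm high, along its own y, origin on the bench under the middle station; the white reader box (45 x 75 mm, 115 mm high) stands 118 mm beyond that point along its x axis
- beaker: empty glass beaker, 68 mm across, 80 mm tall; leave alone. Origin under its centre
- dish: white ceramic dish, 60 mm across, 25 mm tall; leave alone. Origin under its centre
- jar: small clear jar with a white cap, 40 mm across, 45 mm tall, among the flasks; leave alone. Origin under its centre
- reagent: white plastic bottle, 70 mm across, 130 mm tall; leave alone. Origin under its centre
- tipbox: grey pipette-tip box with a white lid, 120 x 85 x 55 mm; leave alone. Origin under its centre
- scoop: steel scoop, 150 mm long, lying on the bench; leave alone
- corkring: cork ring, 90 mm across, 25 mm tall; leave alone. Origin under its centre
Not all that is in view belongs to the job. What is shaped like the flask3 but purple is not meant.

How it is judged (in metres and radians):
On the way, in this order (a step that is already met when the one before it is completed fails the run):
1. the dial is back at position 0 (within 0.15 rad) and let go (value of joint dial between -0.15 and 0.15 rad and contact force between dial and the fingers below 0.3 N), for 0.2 s.
2. every flask stands upright and still on the deck, let go, with the carrier at the loading station and the dial still at 0 (x of flask1 in the frame of deck between -0.048 and 0.048 m and y of flask1 in the frame of deck between -0.082 and 0.082 m and z of flask1 in the frame of deck between -0.004 and 0.005 m and angle between each of flask1, flask2, flask3, flask4, flask5's own z axis and vertical below 0.1 rad and linear speed of each of flask1, flask2, flask3, flask4, flask5 below 0.03 m/s and contact force between each of flask1, flask2, flask3, flask4, flask5 and the fingers below 0.3 N and x of flask2 in the frame of deck between -0.048 and 0.048 m and y of flask2 in the frame of deck between -0.082 and 0.082 m and z of flask2 in the frame of deck between -0.004 and 0.005 m and x of flask3 in the frame of deck between -0.048 and 0.048 m and y of flask3 in the frame of deck between -0.082 and 0.082 m and z of flask3 in the frame of deck between -0.004 and 0.005 m and x of flask4 in the frame of deck between -0.048 and 0.048 m and y of flask4 in the frame of deck between -0.082 and 0.082 m and z of flask4 in the frame of deck between -0.004 and 0.005 m and x of flask5 in the frame of deck between -0.048 and 0.048 m and y of flask5 in the frame of deck between -0.082 and 0.082 m and z of flask5 in the frame of deck between -0.004 and 0.005 m and value of joint carrier between -0.004 and 0.004 m and velocity of joint carrier between -0.01 and 0.01 m/s and value of joint dial between -0.15 and 0.15 rad), for 0.3 s.
3. the carrier has clicked in at the middle station with every flask standing on it, the dial still at 0 (x of flask1 in the frame of deck between -0.048 and 0.048 m and y of flask1 in the frame of deck between -0.082 and 0.082 m and z of flask1 in the frame of deck between -0.004 and 0.005 m and angle between each of flask1, flask2, flask3, flask4, flask5's own z axis and vertical below 0.1 rad and linear speed of each of flask1, flask2, flask3, flask4, flask5 below 0.03 m/s and contact force between each of flask1, flask2, flask3, flask4, flask5 and the fingers below 0.3 N and x of flask2 in the frame of deck between -0.048 and 0.048 m and y of flask2 in the frame of deck between -0.082 and 0.082 m and z of flask2 in the frame of deck between -0.004 and 0.005 m and x of flask3 in the frame of deck between -0.048 and 0.048 m and y of flask3 in the frame of deck between -0.082 and 0.082 m and z of flask3 in the frame of deck between -0.004 and 0.005 m and x of flask4 in the frame of deck between -0.048 and 0.048 m and y of flask4 in the frame of deck between -0.082 and 0.082 m and z of flask4 in the frame of deck between -0.004 and 0.005 m and x of flask5 in the frame of deck between -0.048 and 0.048 m and y of flask5 in the frame of deck between -0.082 and 0.082 m and z of flask5 in the frame of deck between -0.004 and 0.005 m and value of joint carrier between 0.146 and 0.154 m and velocity of joint carrier between -0.01 and 0.01 m/s and value of joint dial between -0.15 and 0.15 rad), for 0.3 s.
4. the dial stands at the position equal to the number of flasks (((height (world z) of flask1 below -5 m and value of joint dial above -9 rad) or (height (world z) of flask2 below -5 m and value of joint dial above -9 rad) or (height (world z) of flask3 below -5 m and value of joint dial above -9 rad) or (height (world z) of flask4 below -5 m and value of joint dial above -9 rad) or (height (world z) of flask5 below -5 m and value of joint dial above -9 rad) or value of joint dial between 2.46799 and 2.76799 rad) and (height (world z) of flask1 above -5 m or (height (world z) of flask2 below -5 m and value of joint dial above -9 rad) or (height (world z) of flask3 below -5 m and value of joint dial above -9 rad) or (height (world z) of flask4 below -5 m and value of joint dial above -9 rad) or (height (world z) of flask5 below -5 m and value of joint dial above -9 rad) or value of joint dial between 1.9444 and 2.2444 rad) and (height (world z) of flask2 above -5 m or (height (world z) of flask1 below -5 m and value of joint dial above -9 rad) or (height (world z) of flask3 below -5 m and value of joint dial above -9 rad) or (height (world z) of flask4 below -5 m and value of joint dial above -9 rad) or (height (world z) of flask5 below -5 m and value of joint dial above -9 rad) or value of joint dial between 1.9444 and 2.2444 rad) and (height (world z) of flask3 above -5 m or (height (world z) of flask1 below -5 m and value of joint dial above -9 rad) or (height (world z) of flask2 below -5 m and value of joint dial above -9 rad) or (height (world z) of flask4 below -5 m and value of joint dial above -9 rad) or (height (world z) of flask5 below -5 m and value of joint dial above -9 rad) or value of joint dial between 1.9444 and 2.2444 rad) and (height (world z) of flask4 above -5 m or (height (world z) of flask1 below -5 m and value of joint dial above -9 rad) or (height (world z) of flask2 below -5 m and value of joint dial above -9 rad) or (height (world z) of flask3 below -5 m and value of joint dial above -9 rad) or (height (world z) of flask5 below -5 m and value of joint dial above -9 rad) or value of joint dial between 1.9444 and 2.2444 rad) and (height (world z) of flask5 above -5 m or (height (world z) of flask1 below -5 m and value of joint dial above -9 rad) or (height (world z) of flask2 below -5 m and value of joint dial above -9 rad) or (height (world z) of flask3 below -5 m and value of joint dial above -9 rad) or (height (world z) of flask4 below -5 m and value of joint dial above -9 rad) or value of joint dial between 1.9444 and 2.2444 rad) and (height (world z) of any of flask1, flask2 above -5 m or value of joint dial between 1.4208 and 1.7208 rad) and (height (world z) of any of flask1, flask3 above -5 m or value of joint dial between 1.4208 and 1.7208 rad) and (height (world z) of any of flask1, flask4 above -5 m or value of joint dial between 1.4208 and 1.7208 rad) and (height (world z) of any of flask1, flask5 above -5 m or value of joint dial between 1.4208 and 1.7208 rad) and (height (world z) of any of flask2, flask3 above -5 m or value of joint dial between 1.4208 and 1.7208 rad) and (height (world z) of any of flask2, flask4 above -5 m or value of joint dial between 1.4208 and 1.7208 rad) and (height (world z) of any of flask2, flask5 above -5 m or value of joint dial between 1.4208 and 1.7208 rad) and (height (world z) of any of flask3, flask4 above -5 m or value of joint dial between 1.4208 and 1.7208 rad) and (height (world z) of any of flask3, flask5 above -5 m or value of joint dial between 1.4208 and 1.7208 rad) and (height (world z) of any of flask4, flask5 above -5 m or value of joint dial between 1.4208 and 1.7208 rad) and contact force between dial and the fingers below 0.3 N), for 0.2 s.
At the end, for the whole second after the job is handed in: Every flask that is there stands upright (within 0.1 rad), still and let go on the deck, its foot inside the rim; the carrier is at the middle station within 4 mm; the dial is let go within 0.15 rad of the position equal to the number of flasks (3, 4 or 5) (all of step 4 and x of flask1 in the frame of deck between -0.048 and 0.048 m and y of flask1 in the frame of deck between -0.082 and 0.082 m and z of flask1 in the frame of deck between -0.004 and 0.005 m and angle between each of flask1, flask2, flask3, flask4, flask5's own z axis and vertical below 0.1 rad and linear speed of each of flask1, flask2, flask3, flask4, flask5 below 0.03 m/s and contact force between each of flask1, flask2, flask3, flask4, flask5 and the fingers below 0.3 N and x of flask2 in the frame of deck between -0.048 and 0.048 m and y of flask2 in the frame of deck between -0.082 and 0.082 m and z of flask2 in the frame of deck between -0.004 and 0.005 m and x of flask3 in the frame of deck between -0.048 and 0.048 m and y of flask3 in the frame of deck between -0.082 and 0.082 m and z of flask3 in the frame of deck between -0.004 and 0.005 m and x of flask4 in the frame of deck between -0.048 and 0.048 m and y of flask4 in the frame of deck between -0.082 and 0.082 m and z of flask4 in the frame of deck between -0.004 and 0.005 m and x of flask5 in the frame of deck between -0.048 and 0.048 m and y of flask5 in the frame of deck between -0.082 and 0.082 m and z of flask5 in the frame of deck between -0.004 and 0.005 m and value of joint carrier between 0.146 and 0.154 m and velocity of joint carrier between -0.01 and 0.01 m/s and velocity of joint dial between -0.05 and 0.05 rad/s); the robot touches nothing.
It fails at once if one of the other things on the bench is pushed more than 50 mm from its place (distance of any of beaker, dish, jar, reagent, tipbox, scoop, corkring from where it was at the start of the episode above 0.05 m).
It fails at once if the beaker, the bottle or the jar is knocked over (angle between any of beaker, reagent, jar's own z axis and vertical above 0.8 rad).
Of flask1, flask2, flask3, flask4, flask5 only 3 to 5 are there at a start; the rules pass over those that are not, and their reading is None.
At some moment in a run one of flask1, flask2, flask3, flask4, flask5 may be knocked a few centimetres aside while the robot is not near it.
It also fails if it takes over 210 s, if anything falls off the work surface, if the arm or the gripper's body presses on something with over 40 N, if the wrist force passes 120 N, or if a joint passes its speed limit or range.

## Working session

There is one attempt and no reset: what is moved stays moved. The work goes in short steps, Python scripts to look and compute and a tool call to move; the robot and the scene stay as the last step left them, time stands still between calls to the robot, and variables do not carry over. Pictures are saved under pics/ and viewed, and the job is handed in when it is done.

Besides the shell and the picture viewer there is one more tool, called after "Call:" as name(argument=value, ...), one argument or row to a line, values as JSON. arm_command: Moves the arm, as the interface text tells. Its arguments: {"type":"object","properties":{"rows":{"type":"array","items":{"type":"number"}},"force":{"type":"number"}},"required":["rows"]}

```bash
mkdir -p pics; ls
cat > h.py <<'E'
import numpy as np, cv2
from workcell import sensors, imaging, bot, models
def cap(n,f=None):
    c=imaging.camera(n)
    if f: cv2.imwrite('pics/'+f,c['pixels'])
    return c
def pt(c,u,v,z=None):
    """pixel->world; by depth, or intersect with plane z"""
    K=c['camera_matrix'];T=c['world_from_camera']
    d=np.array([(u-K[0,2])/K[0,0],-(v-K[1,2])/K[1,1],-1.])
    if z is None:
        zz=c['z_map'][int(round(v)),int(round(u))]; return T[:3,:3]@(d*zz)+T[:3,3]
    w=T[:3,:3]@d; s=(z-T[2,3])/w[2]; return T[:3,3]+s*w
def cloud(c):
    K=c['camera_matrix'];T=c['world_from_camera'];h,w=c['z_map'].shape
    u,v=np.meshgrid(np.arange(w),np.arange(h));z=c['z_map']
    P=np.stack([(u-K[0,2])/K[0,0]*z,-(v-K[1,2])/K[1,1]*z,-z],-1)
    P=P@T[:3,:3].T+T[:3,3]; P[z==0]=np.nan
    return P
E
python3 - <<'E'
from h import *
np.set_printoptions(precision=4,suppress=True)
for n in('side','top'):
    c=cap(n,n+'0.png'); print(n,c['world_from_camera'],c['camera_matrix'])
    for t in ('flask1','dial','dial_grip','deck','post','jar','rail'):
        for r in models.search_frame(t,n)[:7]: print(t,'box',np.round(r['extent']),round(r['conf'],2))
        for r in models.spot_point(t,n)[:7]: print(t,'pt',np.round(r['location'],1),round(r['conf'],2))
print(sensors.get_obs())
E
```

```text
pics
side [[ 0.807   0.4427 -0.3908  0.0448]
 [-0.5904  0.6195 -0.5173 -0.6676]
 [ 0.0131  0.6482  0.7614  0.9944]
 [ 0.      0.      0.      1.    ]] [[492.525    0.     278.0735]
 [  0.     492.525  210.3678]
 [  0.       0.       1.    ]]
flask1 box [224. 190.  22.  33.] 0.91
flask1 box [255. 218.  22.  31.] 0.71
flask1 box [279. 246.  22.  32.] 0.69
flask1 box [213. 166.  16.  32.] 0.57
flask1 box [157. 145.  16.  37.] 0.52
flask1 box [176. 198.  29.  36.] 0.26
flask1 pt [181.9 146.4] 0.76
flask1 pt [156.4 150.1] 0.76
flask1 pt [279.3 255.2] 0.73
flask1 pt [220.8 202.5] 0.68
flask1 pt [252.6 229.1] 0.57
flask1 pt [212.1 176.9] 0.56
flask1 pt [381.7 371.4] 0.39
dial box [325. 308.  25.  32.] 0.89Traceback (most recent call last):
  File "<stdin>", line 7, in <module>
ValueError: it knows: beaker, corkring, deck, dial_grip, dish, flask, jar, post, rail, reagent, scoop, tipbox
```

Run:
```python
from h import *
np.set_printoptions(precision=4,suppress=True)
for n in('side','top'):
    c=cap(n,n+'1.png'); print(n,c['world_from_camera'],c['camera_matrix'])
    cv2.imwrite('pics/%s1b.png'%n,cv2.resize(c['pixels'],(800,600),interpolation=cv2.INTER_CUBIC))
    for t in ('flask1','dial_grip','deck','post','jar','rail'):
        for r in models.search_frame(t,n)[:7]: print(t,'box',np.round(r['extent']),round(r['conf'],2))
        for r in models.spot_point(t,n)[:7]:
            u,v=r['location'];P=pt(c,u,v); print(t,'pt',np.round(r['location'],1),round(r['conf'],2),P)
print(sensors.get_obs())
```

```text
side [[ 0.807   0.4427 -0.3908  0.0448]
 [-0.5904  0.6195 -0.5173 -0.6676]
 [ 0.0131  0.6482  0.7614  0.9944]
 [ 0.      0.      0.      1.    ]] [[492.525    0.     278.0735]
 [  0.     492.525  210.3678]
 [  0.       0.       1.    ]]
flask1 box [213. 166.  17.  31.] 0.88
flask1 box [257. 298.  63.  27.] 0.71
flask1 box [157. 144.  17.  40.] 0.7
flask1 box [224. 193.  18.  29.] 0.66
flask1 box [280. 246.  22.  31.] 0.63
flask1 box [254. 219.  20.  35.] 0.57
flask1 box [186. 135.  14.  29.] 0.57
flask1 pt [253.5 227.6] 0.86 [ 0.4612 -0.015   0.0192]
flask1 pt [184.9 146.6] 0.75 [0.4712 0.3558 0.0133]
flask1 pt [156.4 153.1] 0.71 [0.3883 0.372  0.0198]
flask1 pt [278.9 256.4] 0.69 [ 0.4627 -0.1215  0.0153]
flask1 pt [210.4 176.7] 0.66 [0.4675 0.2055 0.0149]
flask1 pt [223.8 199.7] 0.57 [0.4498 0.107  0.0209]
dial_grip box [324. 310.  23.  29.] 0.92
deck box [277. 149.  78.  89.] 0.79
deck pt [275.7 158.2] 0.65 [0.642  0.1387 0.0408]
post box [275. 149.  80.  92.] 0.91
jar box [179. 161.  16.  19.] 0.71
jar box [280. 246.  20.  33.] 0.67
rail box [314. 193. 152. 180.] 0.67
rail pt [30
[... 1217 characters left out ...]
.6498 0.2658 0.1457]
jar box [158. 245.  24.  17.] 0.49
jar pt [159.1 242.7] 0.77 [0.4298 0.2948 0.0452]
jar pt [135.1 226.7] 0.53 [0.4731 0.3635 0.0332]
rail box [270. 146. 224.  86.] 0.97
rail pt [275.3 165.6] 0.9 [ 0.6385 -0.0054  0.0136]
{'time': 1.5, 'q': array([69.4396,  4.9787, 10.0789, 95.1008, -0.0006, 90.0005]), 'qd': array([ 0.0004,  0.021 ,  0.0614,  0.0428, -0.0276, -0.068 ]), 'joint_efforts': array([ -0.002 , -52.0087,  46.4865,   0.0015,  -0.0001,   0.    ]), 'ee_pos': array([0.1932, 0.515 , 0.3039]), 'tcp_rot': array([-90.0006,   0.0006,  69.4392]), 'wrist_force': array([-0.6267, -0.193 , -0.3066]), 'torque': array([ 0.0156, -0.0181,  0.029 ]), 'opening': 0.08498311953497463}
```

View pics/side1b.png

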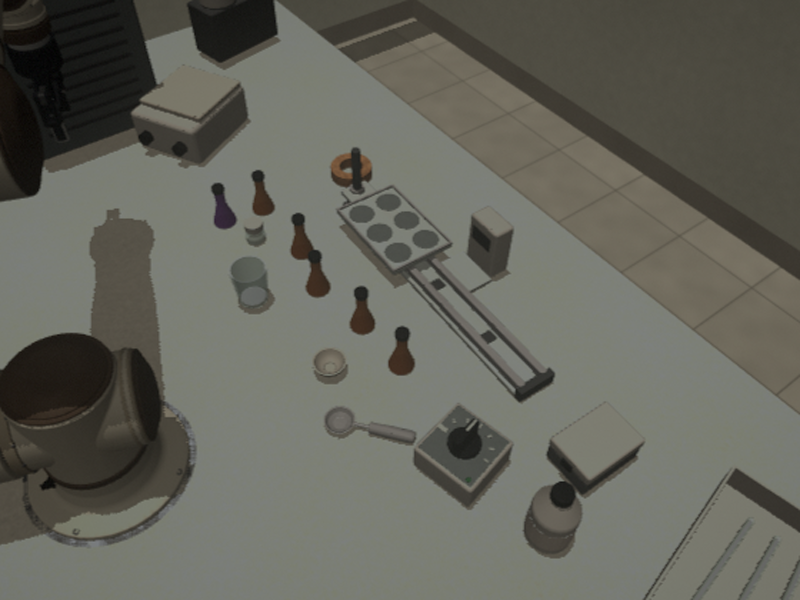

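View pics/top1b.png

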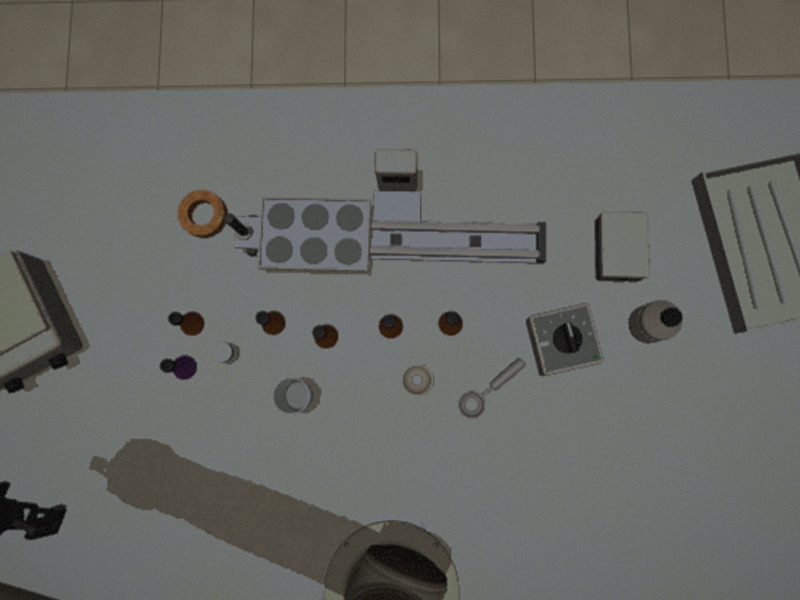

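```bash
cat > fit.py <<'E'
from h import *
from scipy.optimize import least_squares
def rad(z): return np.interp(z,[0,.048,.08,.0801,.092],[.0235,.010,.010,.0125,.0125])
def fitflask(Ps,x,y,w=.03):
    Q=np.concatenate([P.reshape(-1,3) for P in Ps]); Q=Q[~np.isnan(Q).any(1)]
    m=(np.hypot(Q[:,0]-x,Q[:,1]-y)<w)&(Q[:,2]>.008)&(Q[:,2]<.088); Q=Q[m]
    f=lambda p:np.hypot(Q[:,0]-p[0],Q[:,1]-p[1])-rad(Q[:,2])
    r=least_squares(f,[x,y],loss='soft_l1',f_scale=.003)
    return r.x,len(Q),np.median(np.abs(f(r.x)))
E
python3 - <<'E'
from fit import *
np.set_printoptions(precision=4,suppress=True)
C={n:cap(n) for n in('side','top')}
P={n:cloud(C[n]) for n in C}
for x,y in[(.472,.36),(.469,.207),(.448,.109),(.465,0),(.466,-.107),(.39,.373)]:
    print(fitflask([P['side']],x,y),fitflask([P['top']],x,y),fitflask(P.values(),x,y))
# dial crop
c=C['top'];cv2.imwrite('pics/dial1.png',cv2.resize(c['pixels'][205:270,365:430],(780,780)[:2] and (600,600),interpolation=cv2.INTER_CUBIC))
c=C['side'];cv2.imwrite('pics/dial1s.png',cv2.resize(c['pixels'][275:355,285:365],(600,600),interpolation=cv2.INTER_CUBIC))
for n in P:
    Q=P[n].reshape(-1,3); Q=Q[~np.isnan(Q).any(1)]
    m=(abs(Q[:,2]-.042)<.003)&(Q[:,0]>.5)&(Q[:,1]>-.05)&(Q[:,1]<.3)
    print(n,'deck',m.sum(),Q[m].min(0),Q[m].max(0),np.percentile(Q[m],[1,99],axis=0))
    m=(Q[:,2]>.10)&(Q[:,2]<.15)&(np.hypot(Q[:,0]-.65,Q[:,1]-.27)<.05); print('post',m.sum(),Q[m].min(0),Q[m].max(0),Q[m].mean(0))
    m=(abs(Q[:,2]-.055)<.004)&(np.hypot(Q[:,0]-.44,Q[:,1]+.315)<.09)
    r=cv2.minAreaRect((Q[m][:,:2]*1000).astype(np.float32)); print('box',r,cv2.boxPoints(r))
    m=(Q[:,2]>.08)&(Q[:,2]<.1)&(np.hypot(Q[:,0]-.44,Q[:,1]+.315)<.06);
    r=cv2.minAreaRect((Q[m][:,:2]*1000).astype(np.float32)); print('bar',m.sum(),r,cv2.boxPoints(r), Q[m][:,2].max())
E
```

```text
(array([0.4735, 0.3605]), 235, np.float64(0.0042925093896920945)) (array([0.4785, 0.3768]), 206, np.float64(0.0006382029672649739)) (array([0.4785, 0.3763]), 441, np.float64(0.0011578215317747872))
(array([0.4731, 0.2041]), 250, np.float64(0.004346259671788054)) (array([0.4784, 0.2224]), 173, np.float64(0.0006665463924262587)) (array([0.4787, 0.2218]), 423, np.float64(0.0009782519682661247))
(array([0.453 , 0.1204]), 272, np.float64(0.001047818117103803)) (array([0.4525, 0.122 ]), 152, np.float64(0.0006769658721361314)) (array([0.4527, 0.121 ]), 424, np.float64(0.0009865242121533686))
(array([ 0.4715, -0.0004]), 284, np.float64(0.000978299681358069)) (array([0.4706, 0.0011]), 133, np.float64(0.0007005958262460196)) (array([0.4711, 0.0001]), 417, np.float64(0.0010125159597427769))
(array([ 0.4761, -0.1119]), 288, np.float64(0.0008197516898794197)) (array([ 0.4753, -0.1102]), 138, np.float64(0.00047961113435492607)) (array([ 0.4758, -0.1113]), 426, np.float64(0.0008981921725605396))
(array([0.396 , 0.3865]), 251, np.float64(0.0014659158539468767)) (array([0.3957, 0.3877]), 209, np.floa
[... 625 characters left out ...]
16.5128 -327.5327]
 [ 467.5458 -316.1268]
 [ 464.6482 -303.1621]] 0.09698868355382528
top deck 3247 [ 0.5689 -0.0486  0.039 ] [0.7327 0.2899 0.045 ] [[0.573  0.0393 0.0391]
 [0.7089 0.2786 0.0449]]
post 85 [0.6349 0.2622 0.1001] [0.6527 0.2792 0.1472] [0.6421 0.2695 0.1307]
box ((441.19061279296875, -312.66595458984375), (109.03170776367188, 109.66290283203125), 12.6863374710083) [[ 375.9639 -271.1455]
 [ 400.0474 -378.1312]
 [ 506.4173 -354.1864]
 [ 482.3339 -247.2007]]
bar 124 ((441.14886474609375, -312.9707946777344), (51.31169509887695, 12.301725387573242), 13.279210090637207) [[ 414.7661 -312.8775]
 [ 417.5918 -324.8503]
 [ 467.5316 -313.0641]
 [ 464.7059 -301.0913]] 0.09787358662637913
```

View pics/dial1.png

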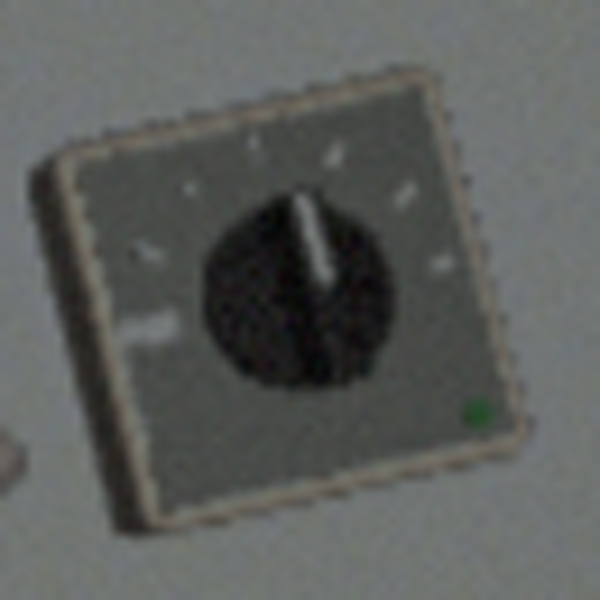

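View pics/dial1s.png

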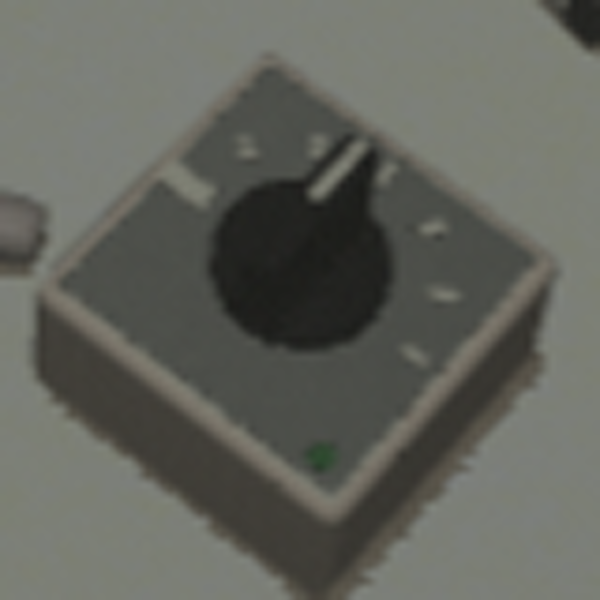

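```bash
cat > go.py <<'E'
import sys
from h import *
def delta(x,y,z,yaw,o=None):
    o=o or sensors.get_obs(); p=np.array(o['ee_pos']); a=np.radians(o['tcp_rot'][2])
    d=np.array([x,y,z])-p; c,s=np.cos(a),np.sin(a)
    t=np.array([c*d[0]+s*d[1],-d[2],-s*d[0]+c*d[1]])*100
    dy=(yaw-o['tcp_rot'][2]+180)%360-180
    return np.round(t,2),round(-dy,2)
if __name__=='__main__':
    o=sensors.get_obs()
    for k in range(1,len(sys.argv),4):
        print(*delta(*map(float,sys.argv[k:k+4])))
    print('t',round(o['time'],2),'ee',np.round(o['ee_pos'],4),'rot',np.round(o['tcp_rot'],2),'q',np.round(o['q'],1),'F',np.round(o['wrist_force'],1),'op',round(o['opening'],4))
E
python3 go.py .441 -.3143 .304 -77.1
```

```text
[-6.894e+01 -1.000e-02 -5.233e+01] 146.54
t 1.6 ee [0.1931 0.515  0.3039] rot [-90.     0.    69.44] q [69.4  5.  10.1 95.1  0.  90. ] F [-0.2  0.  -0.3] op 0.0854
```

Call:
arm_command(
  rows=[-34.5,0,-26,0,73,0,1,-34.5,0,-26,0,73,0,1,-34.5,0,-26,0,73,0,1,-34.5,0,-26,0,73,0,1,-34.5,0,-26,0,73,0,1,-34.5,0,-26,0,73,0,1,-34.5,0,-26,0,73,0,1,-34.5,0,-26,0,73,0,1,-34.5,0,-26,0,73,0,1,-34.5,0,-26,0,73,0,1,-34.5,0,-26,0,73,0,1,-34.5,0,-26,0,73,0,1],
)

```text
time: 2.6
ee_pos: [0.3159, 0.0979, 0.3042]
tcp_rot: [-90.0, -0.1, -3.9]
wrist_force: [-0.8, 0.1, 0.6]
opening: 0.0853
```

```bash
python3 go.py .441 -.3143 .240 -77.1
```

```text
[ 15.32   6.42 -40.26] 73.15
t 2.6 ee [0.3159 0.0979 0.3042] rot [-9.001e+01 -6.000e-02 -3.950e+00] q [ 17.2 -24.7 -15.5  99.2  -0.  111.2] F [-0.8  0.1  0.6] op 0.0853
```

Call:
arm_command(
  rows=[15.3,6.4,-40.3,0,73.15,0,1,15.3,6.4,-40.3,0,73.15,0,1,15.3,6.4,-40.3,0,73.15,0,1,15.3,6.4,-40.3,0,73.15,0,1,15.3,6.4,-40.3,0,73.15,0,1,15.3,6.4,-40.3,0,73.15,0,1,15.3,6.4,-40.3,0,73.15,0,1,15.3,6.4,-40.3,0,73.15,0,1,15.3,6.4,-40.3,0,73.15,0,1,15.3,6.4,-40.3,0,73.15,0,1,15.3,6.4,-40.3,0,73.15,0,1,15.3,6.4,-40.3,0,73.15,0,0.4],
)

```text
time: 3.6
ee_pos: [0.4441, -0.3135, 0.2377]
tcp_rot: [-90.1, 0.1, -76.9]
wrist_force: [0.2, -0.6, -0.4]
opening: 0.0752
```

```bash
python3 go.py .441 -.3143 .140 -77.1;python3 - <<'E'
from h import *
c=cap('side');cv2.imwrite('pics/d2.png',cv2.resize(c['pixels'][215:355,245:435],(760,560),interpolation=cv2.INTER_CUBIC))
E
```

```text
[ 0.01  9.77 -0.32] 0.2
t 3.6 ee [ 0.4441 -0.3135  0.2377] rot [-9.009e+01  7.000e-02 -7.690e+01] q [-35.2   3.3   1.   87.8  -0.  131.7] F [ 0.2 -0.6 -0.4] op 0.0752
```

View pics/d2.png

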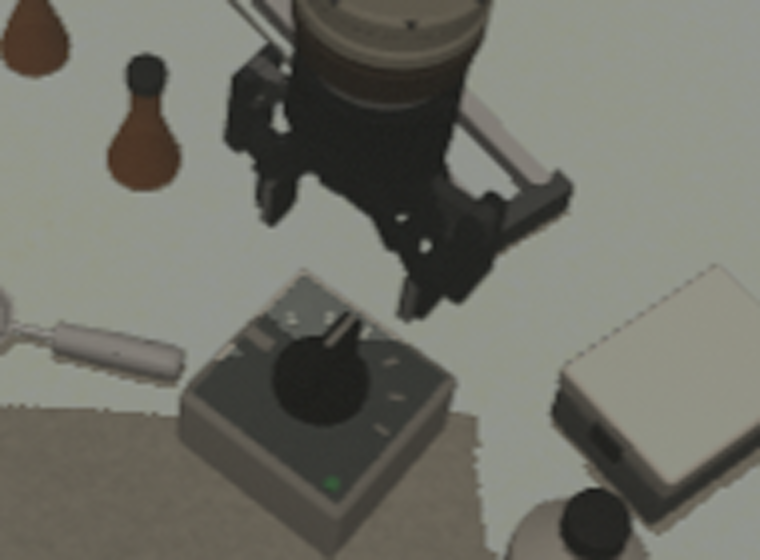

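Call:
arm_command(
  rows=[0,2,0,0,0,0,0,0,4,0,0,0,0,0,0,6,0,0,0,0,0,0,8,0,0,0,0,0,0,9.5,0,0,0,0,0,0,9.8,0,0,0,0,0,0,9.8,0,0,0,0,0],
  force=40,
)

```text
time: 4.23
ee_pos: [0.4431, -0.3096, 0.1415]
tcp_rot: [-90.0, 0.1, -76.6]
wrist_force: [0.5, 0.1, -0.2]
opening: 0.0424
```

```bash
python3 go.py .441 -.3143 .140 -77.1
```

```text
[ 0.41  0.15 -0.31] 0.52
t 4.23 ee [ 0.4431 -0.3096  0.1415] rot [-9.005e+01  7.000e-02 -7.658e+01] q [-34.9   3.7  -9.2  77.1   0.  131.6] F [ 0.5  0.1 -0.2] op 0.0424
```

Call:
arm_command(
  rows=[0.4,0.15,-0.3,0,0.5,0,0,0.4,0.15,-0.3,0,0.5,0,0,0.4,0.15,-0.3,0,0.5,0,0],
)

```text
time: 4.48
ee_pos: [0.4415, -0.3159, 0.1416]
tcp_rot: [-89.9, -0.1, -77.2]
wrist_force: [-0.8, -0.2, 0.2]
opening: 0.0424
```

```bash
python3 go.py .441 -.3143 .140 -77.1
```

```text
[-0.17  0.16 -0.01] -0.11
t 4.48 ee [ 0.4415 -0.3159  0.1416] rot [-8.993e+01 -7.000e-02 -7.721e+01] q [-35.6   3.9  -9.   77.    0.  131.6] F [-0.8 -0.2  0.2] op 0.0424
```

Call:
arm_command(
  rows=[-0.1,0.1,0,0,0,0,-1,-0.1,0.1,0,0,0,0,-1,-0.1,0.1,0,0,0,0,-1,-0.1,0.1,0,0,0,0,-1,-0.1,0.1,0,0,0,0,-1,-0.1,0.1,0,0,0,0,-1],
  force=40,
)

```text
time: 4.98
ee_pos: [0.4409, -0.3141, 0.1398]
tcp_rot: [-90.0, 0.1, -77.2]
wrist_force: [-1.5, 5.4, 4.8]
opening: 0.0114
```

```bash
python3 go.py .441 -.3143 .140 12.9
```

```text
[ 0.02 -0.02  0.  ] -90.08
t 4.98 ee [ 0.4409 -0.3141  0.1398] rot [-8.997e+01  7.000e-02 -7.718e+01] q [-3.550e+01  3.800e+00 -9.300e+00  7.690e+01  1.000e-01  1.317e+02] F [-1.5  5.4  4.8] op 0.0114
```

Call:
arm_command(
  rows=[0,-0.1,0,0,-4,0,-1,0,-0.1,0,0,-8,0,-1,0,-0.1,0,0,-12,0,-1,0,-0.1,0,0,-16,0,-1,0,-0.1,0,0,-20,0,-1,0,-0.1,0,0,-24,0,-1,0,-0.1,0,0,-28,0,-1,0,-0.1,0,0,-32,0,-1,0,-0.1,0,0,-36,0,-1,0,-0.1,0,0,-40,0,-1,0,-0.1,0,0,-43,0,-1,0,-0.1,0,0,-45,0,-1],
)

```text
time: 5.98
ee_pos: [0.441, -0.3142, 0.1399]
tcp_rot: [-89.9, 0.0, -32.0]
wrist_force: [2.2, 3.1, -2.3]
opening: 0.0114
```

```bash
python3 go.py .441 -.3143 .141 12.9
```

```text
[ 0.01 -0.11 -0.01] -44.92
t 5.98 ee [ 0.441  -0.3142  0.1399] rot [-8.993e+01  4.000e-02 -3.202e+01] q [-35.5   3.9  -9.2  76.9   0.1  86.5] F [ 2.2  3.1 -2.3] op 0.0114
```

Call:
arm_command(
  rows=[0,0,0,0,-4,0,-1,0,0,0,0,-8,0,-1,0,0,0,0,-12,0,-1,0,0,0,0,-16,0,-1,0,0,0,0,-20,0,-1,0,0,0,0,-24,0,-1,0,0,0,0,-28,0,-1,0,0,0,0,-32,0,-1,0,0,0,0,-36,0,-1,0,0,0,0,-40,0,-1,0,0,0,0,-43,0,-1,0,0,0,0,-45,0,-1],
)

```text
time: 6.98
ee_pos: [0.4412, -0.3142, 0.1399]
tcp_rot: [-89.9, -0.0, 13.0]
wrist_force: [3.9, 2.9, -4.9]
opening: 0.0112
```

Call:
arm_command(
  rows=[0,0,0,0,0,0,-1,0,0,0,0,0,0,0,0,0,0,0,0,0,0,0,0,0,0,0,0,0,0,0,0,0,0,0,0,0,0,0,0,0,0,0,0,0,0,0,0,0,0,0,-3,0,0,0,0,0,0,-7,0,0,0,0,0,0,-11,0,0,0,0,0,0,-15,0,0,0,0,0,0,-16,0,0,0,0,0],
)

```text
time: 7.98
ee_pos: [0.4414, -0.3151, 0.3072]
tcp_rot: [-90.4, -0.3, 12.8]
wrist_force: [1.1, -0.3, 1.1]
opening: 0.0422
```

Run:
```python
from fit import *
np.set_printoptions(precision=4,suppress=True)
C={n:cap(n) for n in('side','top')}
P={n:cloud(C[n]) for n in C}
for x,y in[(.478,.376),(.478,.222),(.4527,.121),(.471,0),(.475,-.111)]:
    print(fitflask([P['side']],x,y),fitflask([P['top']],x,y))
c=C['side'];cv2.imwrite('pics/d3.png',cv2.resize(c['pixels'],(800,600),interpolation=cv2.INTER_CUBIC))
c=C['top'];cv2.imwrite('pics/d3t.png',cv2.resize(c['pixels'][100:300,100:450],(800,457),interpolation=cv2.INTER_CUBIC))
for n in P:
    Q=P[n].reshape(-1,3); Q=Q[~np.isnan(Q).any(1)]
    m=(Q[:,2]>.075)&(Q[:,2]<.1)&(np.hypot(Q[:,0]-.44,Q[:,1]+.315)<.06);
    if m.sum(): print('bar',m.sum(),cv2.minAreaRect((Q[m][:,:2]*1000).astype(np.float32)))
# deck marks: top colour
c=C['top'];g=cv2.cvtColor(c['pixels'],cv2.COLOR_BGR2GRAY)
print(g[130:200,150:270].mean(), [ (int(v),g[v,208]) for v in range(138,195,3)])
```

```text
(array([0.4788, 0.3753]), 161, np.float64(0.001583140228248221)) (array([0.4786, 0.377 ]), 206, np.float64(0.0007551880634129897))
(array([0.4789, 0.2204]), 252, np.float64(0.00125927104679308)) (array([0.4785, 0.2222]), 173, np.float64(0.0006662064258768242))
(array([0.4529, 0.1205]), 274, np.float64(0.0010418086327249696)) (array([0.4526, 0.1218]), 157, np.float64(0.0006032510489443164))
(array([ 0.4711, -0.0004]), 280, np.float64(0.0008704635676158954)) (array([0.4707, 0.0012]), 139, np.float64(0.0005485444455520586))
(array([ 0.4762, -0.112 ]), 301, np.float64(0.0009566443166757962)) (array([ 0.4753, -0.1103]), 140, np.float64(0.0006173630107089685))
bar 219 ((441.5339050292969, -315.48309326171875), (13.601987838745117, 52.649261474609375), 15.09616470336914)
bar 117 ((440.9883117675781, -312.5710754394531), (11.916350364685059, 51.80166244506836), 12.8023099899292)
105.88654761904762 [(138, np.uint8(113)), (141, np.uint8(122)), (144, np.uint8(124)), (147, np.uint8(122)), (150, np.uint8(124)), (153, np.uint8(122)), (156, np.uint8(122)), (159, np.uint8(123)), (162, np.uint8(119)), (165, np.uint8(124)), (168, np.uint8(124)), (171, np.uint8(125)), (174, np.uint8(125)), (177, np.uint8(125)), (180, np.uint8(123)), (183, np.uint8(123)), (186, np.uint8(122)), (189, np.uint8(81)), (192, np.uint8(122))]
```

View pics/d3.png

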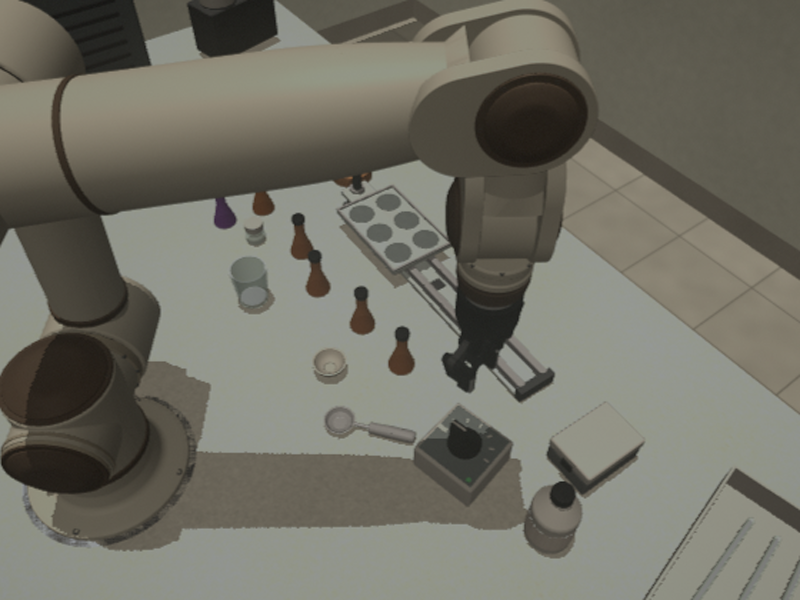

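View pics/d3t.png

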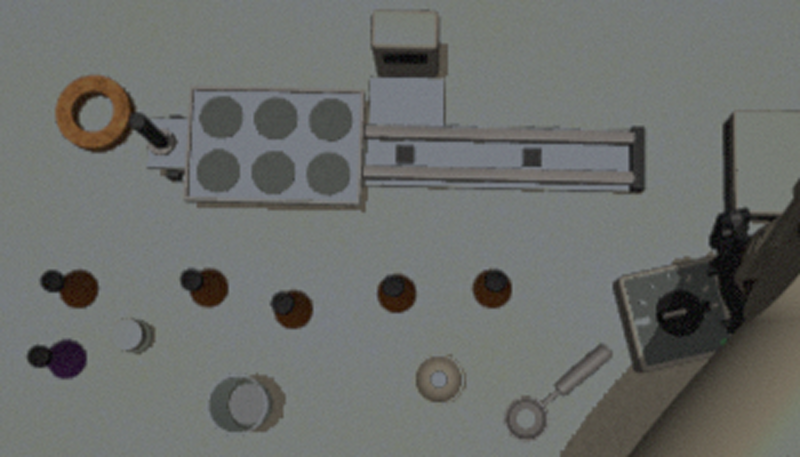

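Run:
```python
from h import *
np.set_printoptions(precision=4,suppress=True)
rot=None
for n in('top','side'):
    c=cap(n);g=cv2.cvtColor(c['pixels'],cv2.COLOR_BGR2GRAY);P=cloud(c)
    msk=((abs(P[...,2]-.043)<.006)&(abs(P[...,0]-.642)<.075)&(abs(P[...,1]-.137)<.11)).astype(np.uint8)
    v=g[msk>0]; t,_=cv2.threshold(v,0,255,cv2.THRESH_OTSU)
    b=((g<t)&(msk>0)).astype(np.uint8)*255; b=cv2.erode(b,np.ones((2,2)))
    k,l,s,ce=cv2.connectedComponentsWithStats(b)
    L=[]
    for i in range(1,k):
        if s[i,4]>60: L.append(pt(c,*ce[i],.042)[:2]); print(n,s[i],L[-1])
    print(n,'centre',np.mean(L,0),len(L))
```

```text
top [188 143  18  18 231] [0.6726 0.2019]
top [212 144  18  17 214] [0.6702 0.1385]
top [236 144  18  18 227] [0.668  0.0741]
top [187 166  18  18 239] [0.6095 0.2043]
top [211 167  18  18 239] [0.6067 0.1402]
top [235 168  18  17 233] [0.6053 0.0763]
top centre [0.6387 0.1392] 6
side [264 137  17  11 119] [0.6723 0.2006]
side [246 145  16  11 135] [0.6096 0.2021]
side [277 149  16  12 126] [0.6708 0.1361]
side [258 158  17  12 136] [0.6074 0.1382]
side [290 162  17  12 153] [0.6692 0.0725]
side [271 171  17  13 159] [0.6053 0.0738]
side centre [0.6391 0.1372] 6
```

```bash
python3 go.py .4757 -.1112 .22 -1.9
```

```text
[ 7.9   7.97 19.08] 14.68
t 8.18 ee [ 0.4409 -0.3147  0.2997] rot [-8.999e+01  1.000e-02  1.278e+01] q [-35.5   3.8   8.3  94.6  -0.   41.7] F [-0.5 -0.6 -0.4] op 0.0428
```

Call:
arm_command(
  rows=[1.5,1.5,3.6,0,3,0,0,3,3,7.2,0,6,0,0,4.5,4.5,11,0,9,0,0,6,6,14.5,0,12,0,0,7.3,7.3,17.8,0,14,0,0,7.9,8,19.1,0,14.7,0,0,7.9,8,19.1,0,14.7,0,0,7.9,8,19.1,0,14.7,0,0,7.9,8,19.1,0,14.7,0,0],
)

```text
time: 8.93
ee_pos: [0.4754, -0.1114, 0.2198]
tcp_rot: [-90.0, 0.1, -1.9]
wrist_force: [-0.2, 0.3, -0.1]
opening: 0.0426
```

```bash
python3 go.py .4757 -.1112 .122 -1.9
```

```text
[0.03 9.78 0.02] 0.01
t 8.93 ee [ 0.4754 -0.1114  0.2198] rot [-9.00e+01  6.00e-02 -1.89e+00] q [-13.2  -4.3  -8.5  85.8  -0.   78.7] F [-0.2  0.3 -0.1] op 0.0426
```

Descend, close (12 rows).

Call:
arm_command(
  rows=[0,1.8,0,0,0,0,0,0,3.6,0,0,0,0,0,0,5.4,0,0,0,0,0,0,7.2,0,0,0,0,0,0,8.8,0,0,0,0,0,0,9.8,0,0,0,0,0,0,9.8,0,0,0,0,0,0,9.8,0,0,0,0,-1,0,9.8,0,0,0,0,-1,0,9.8,0,0,0,0,-1,0,9.8,0,0,0,0,-1,0,9.8,0,0,0,0,-1],
  force=25,
)

```text
time: 9.93
ee_pos: [0.476, -0.111, 0.1232]
tcp_rot: [-90.0, -0.1, -1.9]
wrist_force: [-0.1, -1.0, 2.9]
opening: 0.024
```

```bash
python3 go.py .4757 -.1112 .28 -1.9 .6686 .0733 .28 -1.9
```

```text
[ -0.03 -15.68  -0.02] -0.0
[ 18.64 -15.68  19.06] -0.0
t 9.93 ee [ 0.476  -0.111   0.1232] rot [-9.002e+01 -7.000e-02 -1.900e+00] q [-13.1  -3.  -18.   74.9  -0.   78.8] F [-0.1 -1.   2.9] op 0.024
```

Call:
arm_command(
  rows=[0,0,0,0,0,0,-1,0,0,0,0,0,0,-1,0,-1,0,0,0,0,-1,0,-3,0,0,0,0,-1,0,-6,0,0,0,0,-1,0,-9,0,0,0,0,-1,0,-12,0,0,0,0,-1,0,-14.5,0,0,0,0,-1,0,-15.7,0,0,0,0,-1,0,-15.7,0,0,0,0,-1],
)

```text
time: 10.77
ee_pos: [0.4763, -0.111, 0.2829]
tcp_rot: [-90.0, -0.3, -1.9]
wrist_force: [0.1, -1.0, -0.8]
opening: 0.0239
```

```bash
python3 go.py  .6686 .0733 .28 -1.9
```

```text
[18.61  0.29 19.06] 0.0
t 10.77 ee [ 0.4763 -0.111   0.2829] rot [-90.05  -0.26  -1.9 ] q [-13.1  -4.   -1.3  92.4   0.   78.8] F [ 0.1 -1.  -0.8] op 0.0239
```

Run:
```python
from h import *
c=cap('side');cv2.imwrite('pics/g1.png',cv2.resize(c['pixels'][120:260,190:350],(800,700),interpolation=cv2.INTER_CUBIC)[:600])
```

```text
(no output)
```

View pics/g1.png

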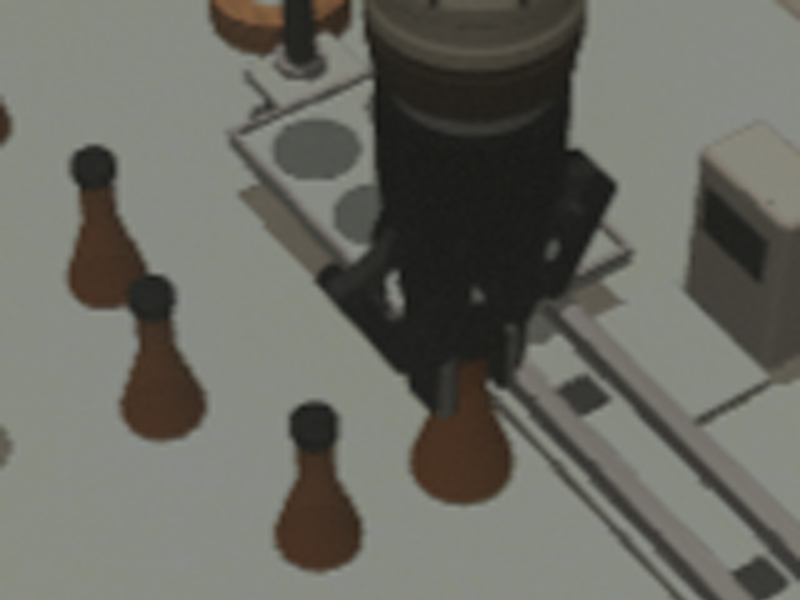

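Call:
arm_command(
  rows=[1,0,1,0,0,0,-1,3,0,3,0,0,0,-1,5,0,5,0,0,0,-1,7,0,7,0,0,0,-1,9,0,9.2,0,0,0,-1,11,0,11.3,0,0,0,-1,13,0,13.4,0,0,0,-1,15,0,15.4,0,0,0,-1,17,0,17.4,0,0,0,-1,18,0,18.5,0,0,0,-1,18.6,0,19.1,0,0,0,-1,18.6,0,19.1,0,0,0,-1],
)

```text
time: 11.82
ee_pos: [0.6685, 0.0754, 0.2768]
tcp_rot: [-90.0, 0.2, -1.8]
wrist_force: [-0.3, -0.2, -1.5]
opening: 0.0239
```

```bash
python3 go.py  .6686 .0733 .166 -1.9
```

```text
[ 1.000e-02  1.108e+01 -2.100e-01] 0.08
t 11.82 ee [0.6685 0.0754 0.2768] rot [-90.01   0.18  -1.82] q [ 6.4 22.5 28.  95.7  0.  98.3] F [-0.3 -0.2 -1.5] op 0.0239
```

Call:
arm_command(
  rows=[0,2,-0.1,0,0,0,-1,0,4,-0.1,0,0,0,-1,0,6,-0.1,0,0,0,-1,0,8,-0.1,0,0,0,-1,0,9.5,-0.1,0,0,0,-1,0,10.2,-0.1,0,0,0,-1,0,10.6,-0.1,0,0,0,-1,0,10.8,-0.1,0,0,0,-1,0,10.8,-0.1,0,0,0,-1,0,10.8,-0.1,0,0,0,-1],
)

```text
time: 12.65
ee_pos: [0.6681, 0.0727, 0.1725]
tcp_rot: [-90.0, -0.1, -1.9]
wrist_force: [0.4, -0.5, -1.5]
opening: 0.0239
```

```bash
python3 go.py  .6686 .0733 .166 -1.9
```

```text
[0.05 0.65 0.06] -0.02
t 12.65 ee [0.6681 0.0727 0.1725] rot [-8.999e+01 -8.000e-02 -1.920e+00] q [ 6.2 21.2 14.8 83.5 -0.  98.1] F [ 0.4 -0.5 -1.5] op 0.0239
```

Call:
arm_command(
  rows=[0,0.2,0,0,0,0,-1,0,0.4,0,0,0,0,-1,0,0.55,0,0,0,0,-1,0,0.65,0,0,0,0,-1,0,0.65,0,0,0,0,-1,0,0.65,0,0,0,0,-1],
)

```text
time: 13.15
ee_pos: [0.6679, 0.0728, 0.1653]
tcp_rot: [-90.0, -0.0, -1.9]
wrist_force: [-0.6, 0.1, 2.2]
opening: 0.0241
```

```bash
python3 go.py  .6686 .0733 .166 -1.9;  python3 - <<'E'
from h import *
c=cap('side');cv2.imwrite('pics/g2.png',cv2.resize(c['pixels'][90:230,190:350],(800,700),interpolation=cv2.INTER_CUBIC)[:600])
E
```

```text
[ 0.06 -0.07  0.05] -0.01
t 13.15 ee [0.6679 0.0728 0.1653] rot [-8.999e+01 -3.000e-02 -1.910e+00] q [ 6.2 21.3 14.1 82.7  0.  98.1] F [-0.6  0.1  2.2] op 0.0241
```

View pics/g2.png

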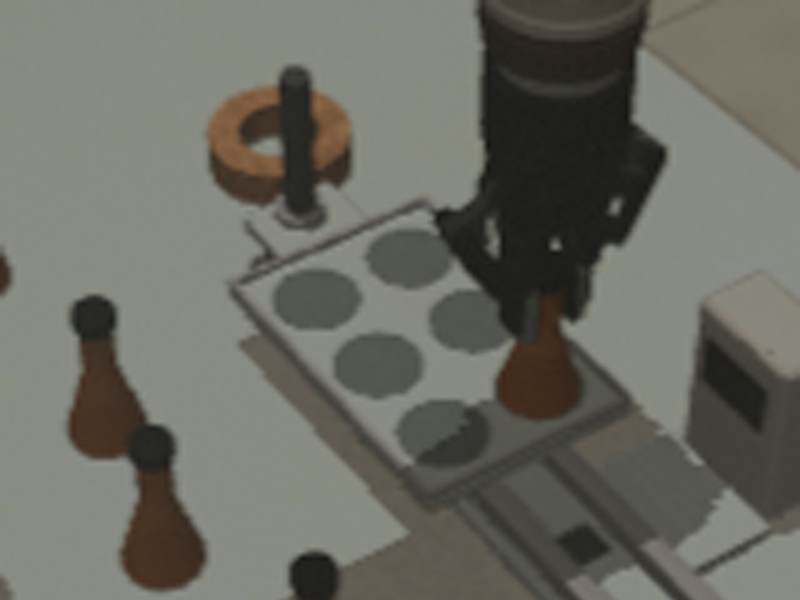

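Standing on the far-right mark with contact (about 2–3 N up). Release and rise.

Call:
arm_command(
  rows=[0,0,0,0,0,0,0,0,0,0,0,0,0,0,0,0,0,0,0,0,0,0,0,0,0,0,0,0,0,-1,0,0,0,0,0,0,-3,0,0,0,0,0,0,-6,0,0,0,0,0,0,-9,0,0,0,0,0,0,-11.5,0,0,0,0,0,0,-11.5,0,0,0,0,0],
)

```text
time: 14.03
ee_pos: [0.6686, 0.0728, 0.287]
tcp_rot: [-89.9, -0.5, -1.9]
wrist_force: [0.9, 0.6, 0.9]
opening: 0.0428
```

```bash
cat > chk.py <<'E'
from fit import *
np.set_printoptions(precision=4,suppress=True)
import sys
def fitdeck(Ps,x,y,w=.035):
    Q=np.concatenate([P.reshape(-1,3) for P in Ps]); Q=Q[~np.isnan(Q).any(1)]-[0,0,.042]
    m=(np.hypot(Q[:,0]-x,Q[:,1]-y)<w)&(Q[:,2]>.008)&(Q[:,2]<.088); Q=Q[m]
    if len(Q)<40: return None
    f=lambda p:np.hypot(Q[:,0]-p[0]-p[2]*Q[:,2],Q[:,1]-p[1]-p[3]*Q[:,2])-rad(Q[:,2])
    r=least_squares(f,[x,y,0,0],loss='soft_l1',f_scale=.003); return r.x,len(Q),Q[:,2].max(),round(float(np.median(abs(f(r.x)))),4)
C={n:cap(n) for n in('side','top')}
P={n:cloud(C[n]) for n in C}
M=dict(A1=(.6725,.2013),A2=(.6705,.1373),A3=(.6686,.0733),B1=(.6096,.2032),B2=(.6070,.1392),B3=(.6053,.0750))
for k in [a for a in sys.argv[2:] if a in M]:
    for n in P: print(k,n,fitdeck([P[n]],*M[k]))
for k,(x,y) in dict(f1=(.4787,.3761),f2=(.4787,.2213),f3=(.4527,.121),f4=(.471,.0003)).items():
    if k in sys.argv[2:]: print(k,*[fitflask([P[n]],x,y,.035) for n in P])
cv2.imwrite('pics/%s.png'%sys.argv[1],cv2.resize(C['side']['pixels'],(800,600),interpolation=cv2.INTER_CUBIC))
cv2.imwrite('pics/%st.png'%sys.argv[1],cv2.resize(C['top']['pixels'][100:300,100:450],(800,457),interpolation=cv2.INTER_CUBIC))
E
python3 chk.py c1 A3 f1 f2 f3 f4; python3 go.py .471 .0003 .22 -1.9
```

```text
A3 side (array([ 0.6683,  0.0722, -0.0045,  0.0119]), 272, np.float64(0.08784532370849665), 0.001)
A3 top None
f1 (array([0.4792, 0.3756]), 240, np.float64(0.0014431495998684651)) (array([0.4785, 0.3772]), 209, np.float64(0.0007897023613314125))
f2 (array([0.4791, 0.2209]), 250, np.float64(0.0010403634038773793)) (array([0.4787, 0.2213]), 0, np.float64(nan))
f3 (array([0.4532, 0.1205]), 273, np.float64(0.0011026667502466898)) (array([0.4527, 0.121 ]), 0, np.float64(nan))
f4 (array([ 0.4715, -0.0005]), 287, np.float64(0.001098037948628585)) (array([0.4707, 0.0013]), 135, np.float64(0.0005977359508462059))
[-19.47   6.17  -7.9 ] -0.01
t 14.13 ee [0.6683 0.0728 0.2817] rot [-89.98  -0.16  -1.91] q [ 6.2 22.2 28.2 95.8 -0.  98.1] F [ 0.4 -0.  -0.6] op 0.0425
  return _methods._mean(a, axis=axis, dtype=dtype,
  ret = ret.dtype.type(ret / rcount)
```

View pics/c1.png

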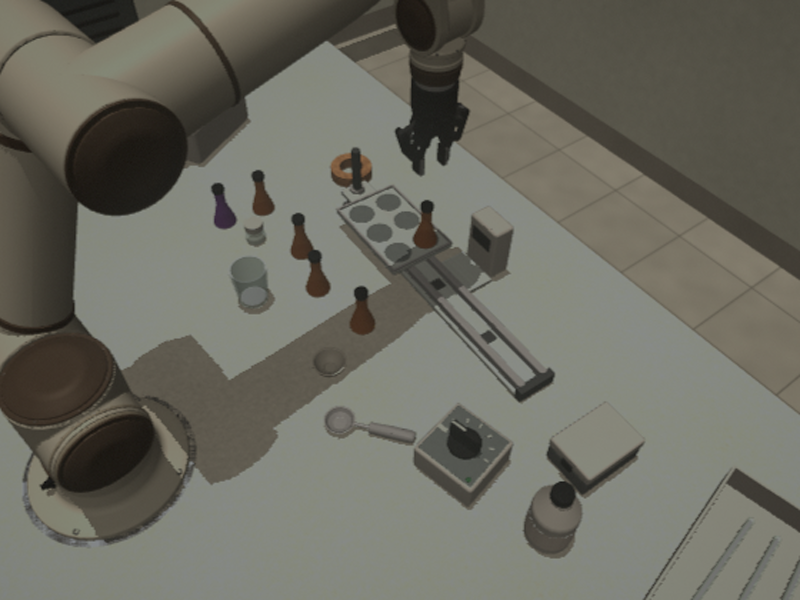

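Call:
arm_command(
  rows=[-3.5,0,-1.4,0,0,0,0,-7,0,-2.8,0,0,0,0,-10.5,1,-4.3,0,0,0,0,-14,3,-5.7,0,0,0,0,-17,5,-6.9,0,0,0,0,-19,6,-7.7,0,0,0,0,-19.5,6.2,-7.9,0,0,0,0,-19.5,6.2,-7.9,0,0,0,0,-19.5,6.2,-7.9,0,0,0,0],
)

```text
time: 14.88
ee_pos: [0.4707, 0.0003, 0.218]
tcp_rot: [-90.0, -0.0, -1.9]
wrist_force: [0.3, 0.3, -0.3]
opening: 0.0427
```

```bash
python3 go.py .471 .0003 .126 -1.9
```

```text
[ 0.03  9.2  -0.  ] -0.03
t 14.88 ee [4.707e-01 3.000e-04 2.180e-01] rot [-8.999e+01 -3.000e-02 -1.930e+00] q [  0.   -6.8 -11.   85.7   0.   92. ] F [ 0.3  0.3 -0.3] op 0.0427
```

Call:
arm_command(
  rows=[0,1.8,0,0,0,0,0,0,3.6,0,0,0,0,0,0,5.4,0,0,0,0,0,0,7.2,0,0,0,0,0,0,8.6,0,0,0,0,0,0,9.2,0,0,0,0,0,0,9.2,0,0,0,0,-1,0,9.2,0,0,0,0,-1,0,9.2,0,0,0,0,-1,0,9.2,0,0,0,0,-1,0,9.2,0,0,0,0,-1,0,9.2,0,0,0,0,-1],
)

```text
time: 15.88
ee_pos: [0.4706, 0.0003, 0.1264]
tcp_rot: [-90.0, -0.1, -1.9]
wrist_force: [-0.3, -0.1, -0.8]
opening: 0.0237
```

```bash
python3 go.py .471 .0003 .28 -1.9
```

```text
[  0.04 -15.36   0.  ] -0.01
t 15.88 ee [4.706e-01 3.000e-04 1.264e-01] rot [-9.00e+01 -5.00e-02 -1.91e+00] q [  0.   -5.6 -20.1  75.4   0.   91.9] F [-0.3 -0.1 -0.8] op 0.0237
```

Call:
arm_command(
  rows=[0,-1,0,0,0,0,-1,0,-3,0,0,0,0,-1,0,-6,0,0,0,0,-1,0,-9,0,0,0,0,-1,0,-12,0,0,0,0,-1,1,-14.5,1,0,0,0,-1,3,-15.4,2.5,0,0,0,-1,5.5,-15.4,4,0,0,0,-1,8,-15.4,5.5,0,0,0,-1,10,-15.4,7,0,0,0,-1,12,-15.4,8.5,0,0,0,-1,13,-15.4,9.2,0,0,0,-1],
)

```text
time: 16.88
ee_pos: [0.605, 0.0894, 0.28]
tcp_rot: [-90.0, -0.0, -1.9]
wrist_force: [0.2, -0.7, -0.8]
opening: 0.0239
```

```bash
python3 go.py .6705 .1373 .18 -1.9
```

```text
[ 6.39 10.    5.  ] 0.04
t 16.88 ee [0.605  0.0894 0.28  ] rot [-8.998e+01 -2.000e-02 -1.860e+00] q [  8.4  13.2  16.7  93.5   0.  100.3] F [ 0.2 -0.7 -0.8] op 0.0239
```

Call:
arm_command(
  rows=[2,0,1.6,0,0,0,-1,4,0,3.2,0,0,0,-1,5.6,0,4.5,0,0,0,-1,6.4,0,5,0,0,0,-1,6.4,1,5,0,0,0,-1,6.4,3,5,0,0,0,-1,6.4,5,5,0,0,0,-1,6.4,7,5,0,0,0,-1,6.4,9,5,0,0,0,-1,6.4,9.8,5,0,0,0,-1,6.4,10,5,0,0,0,-1,6.4,10,5,0,0,0,-1],
)

```text
time: 17.88
ee_pos: [0.6689, 0.1358, 0.1804]
tcp_rot: [-90.0, 0.0, -1.9]
wrist_force: [0.3, 0.0, -1.0]
opening: 0.0238
```

```bash
python3 go.py .6705 .1373 .1685 -1.9
```

```text
[0.15 1.19 0.16] -0.01
t 17.88 ee [0.6689 0.1358 0.1804] rot [-9.00e+01  1.00e-02 -1.91e+00] q [ 11.5  22.8  17.7  84.9  -0.  103.4] F [ 0.3  0.  -1. ] op 0.0238
```

Call:
arm_command(
  rows=[0.1,0.4,0.1,0,0,0,-1,0.1,0.8,0.1,0,0,0,-1,0.1,1.1,0.1,0,0,0,-1,0.1,1.2,0.1,0,0,0,-1,0.1,1.2,0.1,0,0,0,-1,0.1,1.2,0.1,0,0,0,-1],
)

```text
time: 18.38
ee_pos: [0.67, 0.1367, 0.1681]
tcp_rot: [-90.0, -0.0, -1.9]
wrist_force: [0.0, 0.3, -1.3]
opening: 0.0235
```

```bash
python3 go.py .6705 .1373 .1685 -1.9
```

```text
[ 0.05 -0.04  0.06] -0.01
t 18.38 ee [0.67   0.1367 0.1681] rot [-9.00e+01 -1.00e-02 -1.91e+00] q [ 11.5  23.   16.6  83.6   0.  103.4] F [ 0.   0.3 -1.3] op 0.0235
```

Call:
arm_command(
  rows=[0,0.1,0,0,0,0,-1,0,0.1,0,0,0,0,-1,0,0.1,0,0,0,0,0,0,0.1,0,0,0,0,0,0,0.1,0,0,0,0,0,0,0.1,0,0,0,0,0,0,-1,0,0,0,0,0,0,-3,0,0,0,0,0,0,-6,0,0,0,0,0,0,-9,0,0,0,0,0,0,-11,0,0,0,0,0,0,-11,0,0,0,0,0],
)

```text
time: 19.38
ee_pos: [0.6706, 0.1369, 0.2844]
tcp_rot: [-89.9, -0.4, -1.9]
wrist_force: [0.4, 0.7, 2.0]
opening: 0.043
```

```bash
python3 chk.py c2 A3 A2 f1 f2 f3 2>/dev/null; python3 go.py .4529 .1208 .22 -1.9
```

```text
A3 side (array([0.6677, 0.0719, 0.0054, 0.0113]), 269, np.float64(0.08786192088303826), 0.0012)
A3 top (array([0.6671, 0.0739, 0.0047, 0.0078]), 190, np.float64(0.0874865152883815), 0.0006)
A2 side (array([0.6701, 0.1357, 0.0103, 0.0113]), 260, np.float64(0.08785087634585512), 0.0012)
A2 top (array([ 0.6704,  0.136 , -0.002 ,  0.0274]), 115, np.float64(0.08530521272814864), 0.0007)
f1 (array([0.4785, 0.3753]), 241, np.float64(0.0015222404471649902)) (array([0.4785, 0.377 ]), 213, np.float64(0.0008231993965342691))
f2 (array([0.479, 0.221]), 254, np.float64(0.001228838949528921)) (array([0.4787, 0.2213]), 0, np.float64(nan))
f3 (array([0.4529, 0.1206]), 272, np.float64(0.0012214359587005234)) (array([0.4527, 0.121 ]), 0, np.float64(nan))
[-21.68   5.94  -2.32] -0.01
t 19.48 ee [0.6703 0.1368 0.2794] rot [-89.97  -0.13  -1.91] q [ 11.5  24.1  30.4  96.1   0.  103.4] F [-0.4 -0.7 -0. ] op 0.0429
```

View pics/c2.png

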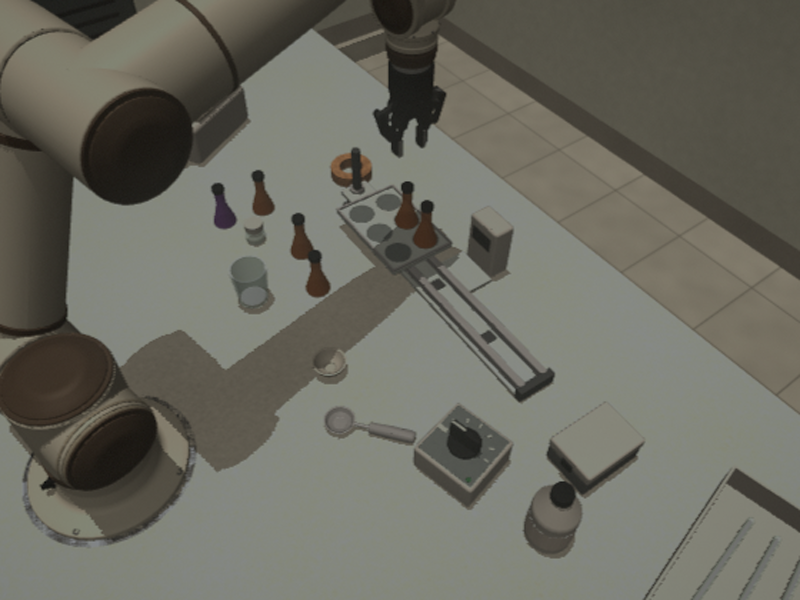

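Call:
arm_command(
  rows=[-3.5,0,-0.4,0,0,0,0,-7,0,-0.8,0,0,0,0,-10.5,1,-1.2,0,0,0,0,-14,3,-1.6,0,0,0,0,-17.5,4.5,-2,0,0,0,0,-20.5,5.5,-2.3,0,0,0,0,-21.7,5.9,-2.3,0,0,0,0,-21.7,5.9,-2.3,0,0,0,0,-21.7,5.9,-2.3,0,0,0,0],
)

```text
time: 20.23
ee_pos: [0.452, 0.121, 0.2185]
tcp_rot: [-90.0, 0.0, -1.9]
wrist_force: [0.5, 0.6, 0.5]
opening: 0.0426
```

```bash
python3 go.py .4529 .1212 .126 -1.9
```

```text
[0.09 9.25 0.03] 0.02
t 20.23 ee [0.452  0.121  0.2185] rot [-9.001e+01  1.000e-02 -1.880e+00] q [ 15.   -7.1 -11.3  85.8  -0.  106.9] F [0.5 0.6 0.5] op 0.0426
```

Call:
arm_command(
  rows=[0.1,1.8,0,0,0,0,0,0.1,3.6,0,0,0,0,0,0.1,5.4,0,0,0,0,0,0.1,7.2,0,0,0,0,0,0.1,8.6,0,0,0,0,0,0.1,9.2,0,0,0,0,0,0.1,9.2,0,0,0,0,-1,0.1,9.2,0,0,0,0,-1,0.1,9.2,0,0,0,0,-1,0.1,9.2,0,0,0,0,-1,0.1,9.2,0,0,0,0,-1,0.1,9.2,0,0,0,0,-1],
)

```text
time: 21.23
ee_pos: [0.4536, 0.121, 0.1274]
tcp_rot: [-90.0, -0.0, -1.9]
wrist_force: [-0.5, 0.8, -1.0]
opening: 0.0238
```

```bash
python3 go.py .6725 .2013 .28 -1.9
```

```text
[ 21.61 -15.26   8.75] -0.01
t 21.23 ee [0.4536 0.121  0.1274] rot [-8.999e+01 -5.000e-02 -1.910e+00] q [ 14.9  -5.8 -20.2  75.6  -0.  106.8] F [-0.5  0.8 -1. ] op 0.0238
```

Call:
arm_command(
  rows=[0,-1,0,0,0,0,-1,0,-3,0,0,0,0,-1,0,-6,0,0,0,0,-1,0,-9,0,0,0,0,-1,0,-12,0,0,0,0,-1,1.5,-14.5,0.6,0,0,0,-1,4,-15.3,1.6,0,0,0,-1,7,-15.3,2.8,0,0,0,-1,10,-15.3,4,0,0,0,-1,13,-15.3,5.2,0,0,0,-1,15.5,-15.3,6.2,0,0,0,-1,16.5,-15.3,6.6,0,0,0,-1],
)

```text
time: 22.23
ee_pos: [0.6228, 0.1824, 0.2793]
tcp_rot: [-90.0, 0.0, -1.9]
wrist_force: [1.4, -0.1, -1.2]
opening: 0.024
```

```bash
python3 go.py .6725 .2013 .18 -1.9
```

```text
[4.9  9.93 2.06] 0.01
t 22.23 ee [0.6228 0.1824 0.2793] rot [-90.     0.    -1.89] q [ 16.3  18.7  23.4  94.7   0.  108.2] F [ 1.4 -0.1 -1.2] op 0.024
```

Call:
arm_command(
  rows=[2,0,0.8,0,0,0,-1,4,0,1.6,0,0,0,-1,4.9,0,2,0,0,0,-1,4.9,0,2,0,0,0,-1,4.9,1,2,0,0,0,-1,4.9,3,2,0,0,0,-1,4.9,5,2,0,0,0,-1,4.9,7,2,0,0,0,-1,4.9,9,2,0,0,0,-1,4.9,9.8,2,0,0,0,-1,4.9,10,2,0,0,0,-1,4.9,10,2,0,0,0,-1],
)

```text
time: 23.23
ee_pos: [0.6697, 0.1996, 0.1805]
tcp_rot: [-90.0, 0.0, -1.9]
wrist_force: [0.4, 0.4, 0.3]
opening: 0.0242
```

```bash
python3 go.py .6725 .2013 .1690 -1.9
```

```text
[0.27 1.15 0.18] -0.01
t 23.23 ee [0.6697 0.1996 0.1805] rot [-9.00e+01  1.00e-02 -1.91e+00] q [ 16.6  25.2  20.9  85.7  -0.  108.5] F [0.4 0.4 0.3] op 0.0242
```

Call:
arm_command(
  rows=[0.2,0.4,0.15,0,0,0,-1,0.25,0.8,0.15,0,0,0,-1,0.25,1.1,0.15,0,0,0,-1,0.25,1.2,0.15,0,0,0,-1,0.25,1.2,0.15,0,0,0,-1,0.25,1.2,0.15,0,0,0,-1],
)

```text
time: 23.73
ee_pos: [0.6728, 0.2013, 0.1685]
tcp_rot: [-90.0, -0.1, -1.9]
wrist_force: [-0.9, -0.1, 3.2]
opening: 0.0244
```

```bash
python3 go.py .6725 .2013 .1690 -1.9
```

```text
[-0.04 -0.05  0.  ] -0.01
t 23.73 ee [0.6728 0.2013 0.1685] rot [-8.998e+01 -5.000e-02 -1.910e+00] q [ 16.7  25.7  20.2  84.5   0.  108.6] F [-0.9 -0.1  3.2] op 0.0244
```

Contact. Release and rise.

Call:
arm_command(
  rows=[0,0,0,0,0,0,0,0,0,0,0,0,0,0,0,0,0,0,0,0,0,0,0,0,0,0,0,0,0,-1,0,0,0,0,0,0,-3,0,0,0,0,0,0,-6,0,0,0,0,0,0,-9,0,0,0,0,0,0,-11,0,0,0,0,0,0,-11,0,0,0,0,0],
)

```text
time: 24.57
ee_pos: [0.6732, 0.2013, 0.2844]
tcp_rot: [-89.9, -0.4, -1.9]
wrist_force: [0.2, -0.2, -0.0]
opening: 0.0429
```

```bash
python3 chk.py c3 A3 A2 A1 f1 f2 2>/dev/null; python3 go.py .479 .2213 .22 -1.9
```

```text
A3 side (array([0.6679, 0.0724, 0.0018, 0.0053]), 274, np.float64(0.08786592164878196), 0.0013)
A3 top (array([0.6674, 0.0737, 0.007 , 0.0042]), 193, np.float64(0.08777855216680555), 0.0006)
A2 side (array([0.67  , 0.1355, 0.0081, 0.0045]), 262, np.float64(0.08777188289476737), 0.0013)
A2 top (array([ 0.6697,  0.1373,  0.0103, -0.0048]), 198, np.float64(0.08740301846215173), 0.0007)
A1 side (array([ 0.6725,  0.2003, -0.0018,  0.0224]), 249, np.float64(0.08775666867469714), 0.0014)
A1 top (array([0.6716, 0.2024, 0.0165, 0.0025]), 204, np.float64(0.08788731238357708), 0.0007)
f1 (array([0.4789, 0.3755]), 236, np.float64(0.0013282989581602025)) (array([0.4787, 0.3757]), 1, np.float64(3.023631244686298e-09))
f2 (array([0.4792, 0.2209]), 259, np.float64(0.0011044746136623096)) (array([0.4787, 0.2213]), 0, np.float64(nan))
[-19.45   5.93   1.36] -0.01
t 24.67 ee [0.6729 0.2013 0.2793] rot [-89.96  -0.12  -1.91] q [ 16.7  27.1  34.5  97.2  -0.  108.6] F [-0.2 -0.1  0.1] op 0.0427
```

View pics/c3.png

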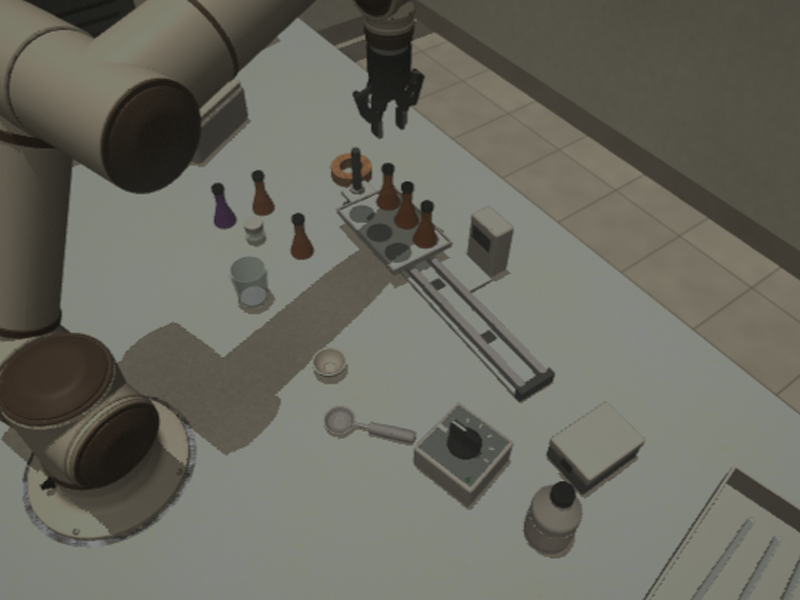

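Three flasks stand on the far row. Next flask2.

Call:
arm_command(
  rows=[-3.5,0,0.2,0,0,0,0,-7,0,0.4,0,0,0,0,-10.5,1,0.7,0,0,0,0,-14,3,1,0,0,0,0,-17,4.5,1.2,0,0,0,0,-19,5.5,1.3,0,0,0,0,-19.4,5.9,1.3,0,0,0,0,-19.4,5.9,1.3,0,0,0,0,-19.4,5.9,1.3,0,0,0,0],
)

```text
time: 25.42
ee_pos: [0.4794, 0.2206, 0.2187]
tcp_rot: [-90.0, 0.0, -1.9]
wrist_force: [0.7, -0.9, 0.0]
opening: 0.0427
```

```bash
python3 go.py .479 .2215 .126 -1.9
```

```text
[-0.05  9.27  0.09] 0.0
t 25.42 ee [0.4794 0.2206 0.2187] rot [-90.01   0.    -1.9 ] q [ 24.7   1.1  -3.4  85.5  -0.  116.6] F [ 0.7 -0.9  0. ] op 0.0427
```

Call:
arm_command(
  rows=[0,1.8,0.1,0,0,0,0,0,3.6,0.1,0,0,0,0,0,5.4,0.1,0,0,0,0,0,7.2,0.1,0,0,0,0,0,8.6,0.1,0,0,0,0,0,9.2,0.1,0,0,0,0,0,9.2,0.1,0,0,0,-1,0,9.2,0.1,0,0,0,-1,0,9.2,0.1,0,0,0,-1,0,9.2,0.1,0,0,0,-1,0,9.2,0.1,0,0,0,-1,0,9.2,0.1,0,0,0,-1],
)

```text
time: 26.42
ee_pos: [0.4794, 0.2217, 0.1274]
tcp_rot: [-90.0, -0.0, -1.9]
wrist_force: [0.1, 0.3, -1.4]
opening: 0.0238
```

```bash
python3 go.py .6053 .0750 .28 -1.9
```

```text
[ 13.07 -15.26 -14.24] -0.01
t 26.42 ee [0.4794 0.2217 0.1274] rot [-8.998e+01 -4.000e-02 -1.910e+00] q [ 24.8   2.3 -12.3  75.4   0.  116.7] F [ 0.1  0.3 -1.4] op 0.0238
```

Call:
arm_command(
  rows=[0,-1,0,0,0,0,-1,0,-3,0,0,0,0,-1,0,-6,0,0,0,0,-1,0,-9,0,0,0,0,-1,0,-12,0,0,0,0,-1,1,-14.5,-1,0,0,0,-1,3,-15.3,-3,0,0,0,-1,5,-15.3,-5,0,0,0,-1,7,-15.3,-7.3,0,0,0,-1,9,-15.3,-9.6,0,0,0,-1,10.5,-15.3,-11.3,0,0,0,-1,11,-15.3,-12,0,0,0,-1],
)

```text
time: 27.42
ee_pos: [0.5866, 0.0957, 0.2803]
tcp_rot: [-90.0, -0.0, -2.0]
wrist_force: [-0.5, 0.6, -0.7]
opening: 0.0239
```

```bash
python3 go.py .6053 .0750 .18 -1.9
```

```text
[ 1.94 10.03 -2.01] -0.13
t 27.42 ee [0.5866 0.0957 0.2803] rot [-9.003e+01 -4.000e-02 -2.030e+00] q [  9.3  10.7  13.8  93.1  -0.  101.3] F [-0.5  0.6 -0.7] op 0.0239
```

Call:
arm_command(
  rows=[1,0,-1,0,0,0,-1,1.9,0,-2,0,0,0,-1,1.9,0,-2,0,0,0,-1,1.9,1,-2,0,0,0,-1,1.9,3,-2,0,0,0,-1,1.9,5,-2,0,0,0,-1,1.9,7,-2,0,0,0,-1,1.9,9,-2,0,0,0,-1,1.9,9.8,-2,0,0,0,-1,1.9,10,-2,0,0,0,-1,1.9,10,-2,0,0,0,-1],
)

```text
time: 28.33
ee_pos: [0.6031, 0.0779, 0.1797]
tcp_rot: [-90.0, 0.0, -1.9]
wrist_force: [0.8, 0.1, -0.9]
opening: 0.024
```

```bash
python3 go.py .6053 .0750 .1690 -1.9
```

```text
[ 0.23  1.07 -0.28] 0.03
t 28.33 ee [0.6031 0.0779 0.1797] rot [-9.00e+01  4.00e-02 -1.87e+00] q [ 7.4 12.3  4.6 82.3  0.  99.2] F [ 0.8  0.1 -0.9] op 0.024
```

Call:
arm_command(
  rows=[0.2,0.4,-0.2,0,0,0,-1,0.2,0.8,-0.25,0,0,0,-1,0.2,1.05,-0.25,0,0,0,-1,0.2,1.15,-0.25,0,0,0,-1,0.2,1.15,-0.25,0,0,0,-1,0.2,1.15,-0.25,0,0,0,-1],
)

```text
time: 28.83
ee_pos: [0.6055, 0.0748, 0.1687]
tcp_rot: [-90.0, -0.0, -1.9]
wrist_force: [0.7, 0.0, -0.4]
opening: 0.0239
```

```bash
python3 go.py .6053 .0750 .1690 -1.9
```

```text
[-0.02 -0.03  0.02] -0.01
t 28.83 ee [0.6055 0.0748 0.1687] rot [-9.00e+01 -3.00e-02 -1.91e+00] q [ 7.  12.6  3.7 81.1 -0.  99. ] F [ 0.7  0.  -0.4] op 0.0239
```

Call:
arm_command(
  rows=[0,0.1,0,0,0,0,-1,0,0.1,0,0,0,0,-1,0,0.1,0,0,0,0,0,0,0.1,0,0,0,0,0,0,0.1,0,0,0,0,0,0,0.1,0,0,0,0,0,0,-1,0,0,0,0,0,0,-3,0,0,0,0,0,0,-6,0,0,0,0,0,0,-9,0,0,0,0,0,0,-11,0,0,0,0,0,0,-11,0,0,0,0,0],
)

```text
time: 29.83
ee_pos: [0.6062, 0.075, 0.2844]
tcp_rot: [-89.9, -0.4, -1.9]
wrist_force: [0.9, 0.4, 0.3]
opening: 0.0428
```

```bash
python3 chk.py c4 A3 A2 A1 B3 f1 2>/dev/null; python3 go.py .4788 .3761 .22 -1.9
```

```text
A3 side (array([0.6676, 0.0719, 0.0063, 0.0109]), 273, np.float64(0.08798677954564241), 0.0011)
A3 top (array([ 0.6678,  0.0729, -0.0119,  0.0334]), 100, np.float64(0.054220763600062706), 0.0007)
A2 side (array([0.67  , 0.1357, 0.0083, 0.0032]), 212, np.float64(0.08745602167339808), 0.001)
A2 top None
A1 side (array([ 0.673 ,  0.201 , -0.0151, -0.0001]), 155, np.float64(0.0865505693097223), 0.0013)
A1 top None
B3 side (array([ 0.6052,  0.0745, -0.0032,  0.0106]), 265, np.float64(0.08745133896852), 0.001)
B3 top None
f1 (array([0.4788, 0.3755]), 237, np.float64(0.0014806807085468547)) (array([0.4785, 0.377 ]), 210, np.float64(0.0006861312769456769))
[-13.69   5.97  29.68] -0.01
t 29.93 ee [0.6057 0.0749 0.2797] rot [-89.98  -0.12  -1.91] q [ 7.  12.9 16.3 93.3  0.  99. ] F [-0.1 -1.  -1.9] op 0.0424
```

View pics/c4.png

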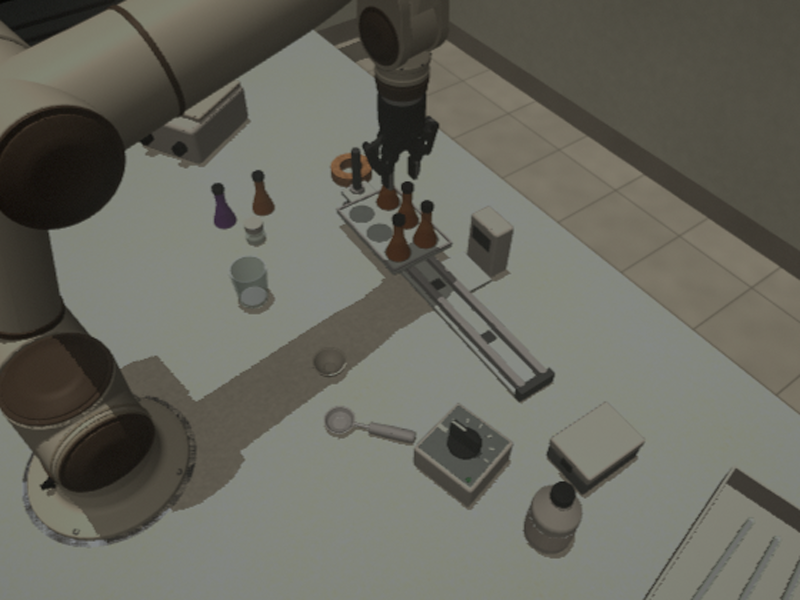

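Call:
arm_command(
  rows=[-1.3,0,2.5,0,0,0,0,-2.7,0,5.5,0,0,0,0,-4.2,0,9,0,0,0,0,-5.7,0,12.5,0,0,0,0,-7.2,0,16,0,0,0,0,-8.7,0,19.5,0,0,0,0,-10.2,0.5,22.5,0,0,0,0,-11.7,2,25.5,0,0,0,0,-13,4,28.3,0,0,0,0,-13.6,5.5,29.6,0,0,0,0,-13.6,5.9,29.7,0,0,0,0,-13.6,5.9,29.7,0,0,0,0],
)

```text
time: 30.93
ee_pos: [0.4783, 0.3763, 0.2168]
tcp_rot: [-90.2, 0.2, -1.8]
wrist_force: [0.4, 0.6, -1.0]
opening: 0.0427
```

```bash
python3 go.py .4788 .3763 .126 -1.9
```

```text
[0.05 9.08 0.  ] 0.09
t 30.93 ee [0.4783 0.3763 0.2168] rot [-90.17   0.19  -1.81] q [ 38.2  12.4   8.7  86.6  -0.  130. ] F [ 0.4  0.6 -1. ] op 0.0427
```

Call:
arm_command(
  rows=[0,1.8,0,0,0,0,0,0,3.6,0,0,0,0,0,0,5.4,0,0,0,0,0,0,7.2,0,0,0,0,0,0,8.6,0,0,0,0,0,0,9.2,0,0,0,0,0,0,9.2,0,0,0,0,0],
)

```text
time: 31.52
ee_pos: [0.4795, 0.3749, 0.1264]
tcp_rot: [-90.1, 0.1, -2.0]
wrist_force: [-0.7, 1.0, -0.1]
opening: 0.043
```

```bash
python3 go.py .4788 .3763 .126 -1.9
```

```text
[-0.08  0.04  0.13] -0.08
t 31.52 ee [0.4795 0.3749 0.1264] rot [-9.008e+01  8.000e-02 -1.980e+00] q [ 38.   13.3  -0.2  76.6  -0.  130. ] F [-0.7  1.  -0.1] op 0.043
```

Call:
arm_command(
  rows=[0,0,0.1,0,0,0,0,0,0,0.1,0,0,0,-1,0,0,0.1,0,0,0,-1,0,0,0.1,0,0,0,-1,0,0,0.1,0,0,0,-1,0,0,0.1,0,0,0,-1,0,0,0.1,0,0,0,-1],
)

```text
time: 32.1
ee_pos: [0.4798, 0.3776, 0.1288]
tcp_rot: [-89.9, -0.1, -1.9]
wrist_force: [-1.6, -0.1, 6.2]
opening: 0.0238
```

```bash
python3 go.py .6096 .2032 .28 -1.9
```

```text
[ 13.55 -15.12 -17.  ] 0.0
t 32.1 ee [0.4798 0.3776 0.1288] rot [-89.92  -0.09  -1.9 ] q [ 3.820e+01  1.330e+01  1.000e-01  7.670e+01 -0.000e+00  1.301e+02] F [-1.6 -0.1  6.2] op 0.0238
```

Call:
arm_command(
  rows=[0,-1,0,0,0,0,-1,0,-3,0,0,0,0,-1,0,-6,0,0,0,0,-1,0,-9,0,0,0,0,-1,0,-12,0,0,0,0,-1,1,-14.5,-1.2,0,0,0,-1,2.8,-15.2,-3.5,0,0,0,-1,4.8,-15.2,-6,0,0,0,-1,6.8,-15.2,-8.5,0,0,0,-1,8.8,-15.2,-11,0,0,0,-1,10,-15.2,-12.6,0,0,0,-1,10.5,-15.2,-13.2,0,0,0,-1],
)

```text
time: 33.1
ee_pos: [0.5812, 0.2393, 0.2797]
tcp_rot: [-90.0, -0.0, -2.1]
wrist_force: [0.4, -0.1, -2.3]
opening: 0.0242
```

```bash
python3 go.py .6096 .2032 .18 -1.9
```

```text
[ 2.96  9.97 -3.51] -0.15
t 33.1 ee [0.5812 0.2393 0.2797] rot [-9.003e+01 -1.000e-02 -2.050e+00] q [ 22.4  15.7  19.7  94.   -0.  114.4] F [ 0.4 -0.1 -2.3] op 0.0242
```

Call:
arm_command(
  rows=[1.5,0,-1.7,0,0,0,-1,2.8,0,-3.2,0,0,0,-1,3,0,-3.5,0,0,0,-1,3,1,-3.5,0,0,0,-1,3,3,-3.5,0,0,0,-1,3,5,-3.5,0,0,0,-1,3,7,-3.5,0,0,0,-1,3,9,-3.5,0,0,0,-1,3,9.6,-3.5,0,0,0,-1,3,9.8,-3.5,0,0,0,-1,3,9.8,-3.5,0,0,0,-1],
)

```text
time: 34.02
ee_pos: [0.6082, 0.2065, 0.1815]
tcp_rot: [-90.0, 0.0, -1.9]
wrist_force: [-0.1, -0.5, -0.2]
opening: 0.0243
```

```bash
python3 go.py .6096 .2032 .170 -1.9
```

```text
[ 0.15  1.15 -0.32] 0.04
t 34.02 ee [0.6082 0.2065 0.1815] rot [-9.00e+01  2.00e-02 -1.86e+00] q [ 18.7  17.   10.4  83.5   0.  110.6] F [-0.1 -0.5 -0.2] op 0.0243
```

Call:
arm_command(
  rows=[0.1,0.4,-0.2,0,0,0,-1,0.1,0.8,-0.3,0,0,0,-1,0.1,1.05,-0.3,0,0,0,-1,0.1,1.2,-0.3,0,0,0,-1,0.1,1.2,-0.3,0,0,0,-1,0.1,1.2,-0.3,0,0,0,-1],
)

```text
time: 34.52
ee_pos: [0.61, 0.2028, 0.1709]
tcp_rot: [-90.0, -0.1, -1.9]
wrist_force: [-2.3, 0.6, 6.2]
opening: 0.0245
```

```bash
python3 go.py .6096 .2032 .170 -1.9
```

```text
[-0.04  0.09  0.04] -0.02
t 34.52 ee [0.61   0.2028 0.1709] rot [-89.95  -0.11  -1.92] q [ 18.4  17.    9.3  82.1   0.  110.3] F [-2.3  0.6  6.2] op 0.0245
```

Call:
arm_command(
  rows=[0,0,0,0,0,0,0,0,0,0,0,0,0,0,0,0,0,0,0,0,0,0,0,0,0,0,0,0,0,-1,0,0,0,0,0,0,-3,0,0,0,0,0,0,-6,0,0,0,0,0,0,-9,0,0,0,0,0,0,-11,0,0,0,0,0,0,-11,0,0,0,0,0],
)

```text
time: 35.35
ee_pos: [0.6104, 0.203, 0.2855]
tcp_rot: [-89.8, -0.4, -1.9]
wrist_force: [-0.0, 0.2, 0.1]
opening: 0.0427
```

```bash
python3 chk.py c5 A3 A2 A1 B3 B1 2>/dev/null; python3 go.py .6424 .2695 .29 88.1;python3 - <<'E'
from h import *
from scipy.optimize import least_squares
for n in('side','top'):
    c=cap(n);Q=cloud(c).reshape(-1,3);Q=Q[~np.isnan(Q).any(1)]
    m=(Q[:,2]>.06)&(Q[:,2]<.138)&(np.hypot(Q[:,0]-.642,Q[:,1]-.27)<.025);Q=Q[m]
    f=lambda p:np.hypot(Q[:,0]-p[0],Q[:,1]-p[1])-.0095
    r=least_squares(f,[.642,.27],loss='soft_l1',f_scale=.003); print('post',n,r.x,len(Q),np.median(abs(f(r.x))))
E
```

```text
A3 side (array([0.6676, 0.0719, 0.0082, 0.0135]), 274, np.float64(0.08703162298553105), 0.0011)
A3 top (array([0.6668, 0.0735, 0.0184, 0.0039]), 197, np.float64(0.08793063981272844), 0.0006)
A2 side (array([0.6702, 0.1354, 0.0099, 0.0123]), 215, np.float64(0.08796375420598704), 0.0011)
A2 top (array([0.6697, 0.1369, 0.01  , 0.0108]), 201, np.float64(0.08799153334261958), 0.0007)
A1 side (array([0.6724, 0.2008, 0.0072, 0.0128]), 263, np.float64(0.08799315329003723), 0.0013)
A1 top (array([0.6718, 0.2023, 0.011 , 0.0019]), 207, np.float64(0.08774625599575295), 0.0008)
B3 side (array([0.6045, 0.0737, 0.012 , 0.0171]), 271, np.float64(0.08796126350847813), 0.0012)
B3 top (array([0.6043, 0.0757, 0.0069, 0.0043]), 183, np.float64(0.0877156340437544), 0.0006)
B1 side (array([0.6078, 0.2001, 0.0177, 0.0149]), 266, np.float64(0.08794120670509678), 0.0012)
B1 top (array([0.6081, 0.202 , 0.0038, 0.0079]), 194, np.float64(0.08778349819082079), 0.0006)
[ 3.02 -0.93  6.77] -90.01
t 35.45 ee [0.61   0.2029 0.2807] rot [-89.96  -0.11  -1.91] q [ 18.4  17.7  22.3  94.4  -0.  110.3] F [ 0.3 -0.7 -0.4] op 0.0429
post side [0.64495013 0.27159657] 109 0.0012530467789007068
post top [0.642 0.27 ] 0 nan
  return _methods._mean(a, axis=axis, dtype=dtype,
  ret = ret.dtype.type(ret / rcount)
```

View pics/c5.png

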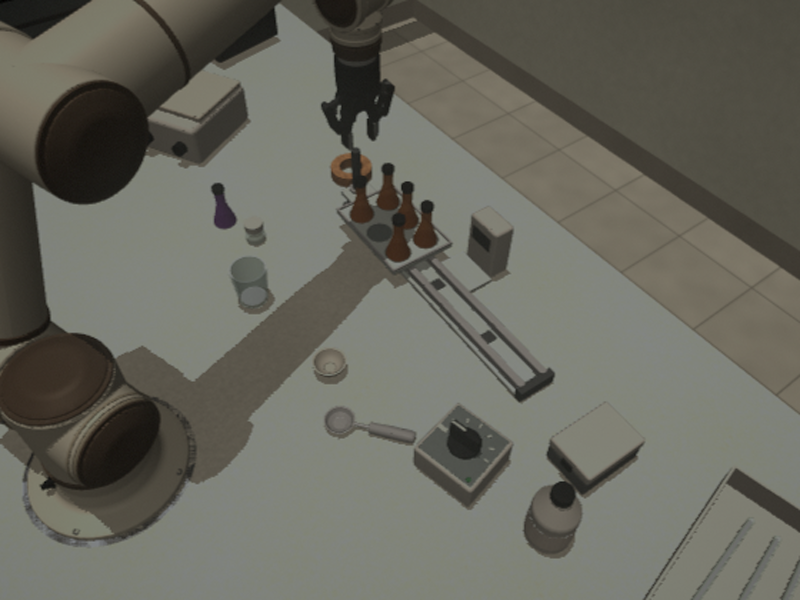

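Call:
arm_command(
  rows=[0.4,-0.9,0.6,0,-7,0,0,0.8,-0.9,1.2,0,-14,0,0,1.2,-0.9,1.9,0,-21,0,0,1.5,-0.9,2.6,0,-28,0,0,1.8,-0.9,3.3,0,-35,0,0,2.1,-0.9,4,0,-42,0,0,2.4,-0.9,4.7,0,-49,0,0,2.7,-0.9,5.4,0,-56,0,0,3,-0.9,6,0,-63,0,0,3.1,-0.9,6.6,0,-70,0,0,3.1,-0.9,6.8,0,-77,0,0,3.1,-0.9,6.8,0,-84,0,0],
)

```text
time: 36.55
ee_pos: [0.6427, 0.2702, 0.2864]
tcp_rot: [-89.9, 0.1, 82.5]
wrist_force: [-0.5, -0.2, 1.0]
opening: 0.0427
```

```bash
python3 go.py .6433 .2701 .23 88.1
```

```text
[-0.    5.64 -0.06] -5.63
t 36.55 ee [0.6427 0.2702 0.2864] rot [-8.986e+01  8.000e-02  8.247e+01] q [22.8 26.8 34.8 98.2  0.  30.3] F [-0.5 -0.2  1. ] op 0.0427
```

Call:
arm_command(
  rows=[0,1,0,0,-5.6,0,0,0,3,0,0,-5.6,0,0,0,5.6,0,0,-5.6,0,0,0,5.6,0,0,-5.6,0,0,0,5.6,0,0,-5.6,0,0],
)

```text
time: 36.97
ee_pos: [0.642, 0.2693, 0.2301]
tcp_rot: [-89.7, 0.1, 87.7]
wrist_force: [0.6, 0.2, -0.1]
opening: 0.0427
```

```bash
python3 go.py .6433 .2701 .178 88.1
python3 - <<'E'
from h import *
a=cap('side')['pixels'][60:180,190:330];b=cap('top')['pixels'][90:210,120:260]
cv2.imwrite('pics/p1.png',np.hstack([cv2.resize(a,(400,343)),cv2.resize(b,(400,343))]))
E
```

```text
[ 0.08  5.21 -0.13] -0.41
t 36.97 ee [0.642  0.2693 0.2301] rot [-89.75   0.12  87.69] q [22.8 25.4 26.6 91.5 -0.  25.1] F [ 0.6  0.2 -0.1] op 0.0427
```

View pics/p1.png

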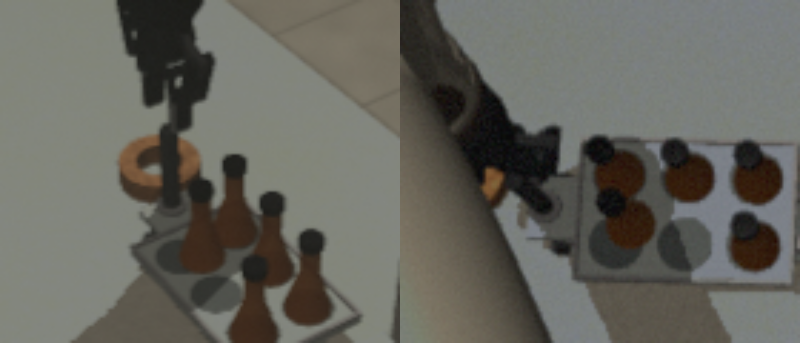

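```bash
sed -i 's/^M=dict(/M=dict(K=(.632,.190),/' chk.py; python3 chk.py c6 A1 A2 A3 B1 B3 K 2>/dev/null
```

```text
A1 side (array([0.6731, 0.2013, 0.0084, 0.0039]), 248, np.float64(0.08798660409304696), 0.0013)
A1 top (array([0.6732, 0.202 , 0.0084, 0.0234]), 194, np.float64(0.08777843068464344), 0.0007)
A2 side (array([ 0.6712,  0.135 , -0.0035,  0.02  ]), 209, np.float64(0.08754758464548254), 0.0012)
A2 top (array([0.6698, 0.1369, 0.0076, 0.0126]), 201, np.float64(0.0876973374479906), 0.0007)
A3 side (array([0.6678, 0.0719, 0.0015, 0.0137]), 268, np.float64(0.08796424480944101), 0.0012)
A3 top (array([0.6667, 0.0738, 0.0112, 0.0008]), 194, np.float64(0.08797053196275464), 0.0007)
B1 side (array([ 0.6263,  0.191 ,  0.0203, -0.0072]), 235, np.float64(0.08792527990172319), 0.0013)
B1 top (array([0.6265, 0.1912, 0.0042, 0.0142]), 174, np.float64(0.08796071454042889), 0.0006)
B3 side (array([ 0.6055,  0.0743, -0.0044,  0.0079]), 271, np.float64(0.08750029663663708), 0.001)
B3 top (array([0.604 , 0.0757, 0.0101, 0.0067]), 177, np.float64(0.08665861122769816), 0.0006)
K side (array([ 0.6323,  0.1905, -0.016 , -0.0025]), 380, np.float64(0.08792527990172319), 0.0039)
K top (array([0.6298, 0.1915, 0.0119, 0.0078]), 288, np.float64(0.08796071454042889), 0.0032)
```

View pics/c6t.png

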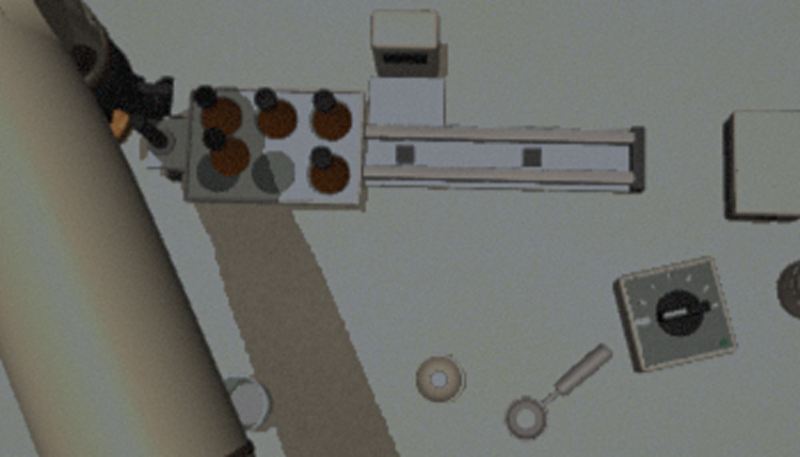

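Call:
arm_command(
  rows=[0.1,2,-0.1,0,-0.4,0,0,0.1,4,-0.1,0,-0.4,0,0,0.1,5.2,-0.1,0,-0.4,0,0,0.1,5.2,-0.1,0,-0.4,0,0,0.1,5.2,-0.1,0,-0.4,0,0],
)

```text
time: 37.58
ee_pos: [0.6439, 0.2706, 0.1807]
tcp_rot: [-90.0, 0.0, 88.1]
wrist_force: [0.5, -0.2, 0.5]
opening: 0.0427
```

```bash
python3 go.py .6433 .2701 .178 88.1
```

```text
[-0.06  0.27  0.06] -0.01
t 37.58 ee [0.6439 0.2706 0.1807] rot [-8.998e+01  1.000e-02  8.809e+01] q [22.8 25.2 20.9 85.7 -0.  24.7] F [ 0.5 -0.2  0.5] op 0.0427
```

Close on the post.

Call:
arm_command(
  rows=[0,0.2,0,0,0,0,-1,0,0.2,0,0,0,0,-1,0,0.2,0,0,0,0,-1,0,0.2,0,0,0,0,-1,0,0.2,0,0,0,0,-1,0,0.2,0,0,0,0,-1],
  force=40,
)

```text
time: 38.08
ee_pos: [0.6444, 0.2711, 0.1799]
tcp_rot: [-90.1, -0.1, 88.1]
wrist_force: [1.0, 2.2, 5.2]
opening: 0.0177
```

```bash
python3 go.py .6433 .2701 .178 88.1; python3 chk.py c7 A1 B1 2>/dev/null
```

```text
[-0.11  0.19  0.1 ] 0.01
t 38.08 ee [0.6444 0.2711 0.1799] rot [-9.013e+01 -8.000e-02  8.811e+01] q [22.8 25.1 20.7 85.4  0.  24.7] F [1.  2.2 5.2] op 0.0177
A1 side (array([ 0.6741,  0.1999, -0.0106,  0.0092]), 249, np.float64(0.08793735637072134), 0.0012)
A1 top (array([0.6731, 0.2008, 0.005 , 0.0192]), 185, np.float64(0.0876646138871491), 0.0006)
B1 side (array([ 0.6265,  0.19  ,  0.0108, -0.0105]), 213, np.float64(0.08797264897756776), 0.0013)
B1 top (array([0.5897, 0.1812, 0.4666, 0.0824]), 172, np.float64(0.08792603765788545), 0.0047)
```

Call:
arm_command(
  rows=[-0.2,0,0,0,0,0,-1,-0.6,0,0,0,0,0,-1,-1.2,0,0,0,0,0,-1,-2,0,0,0,0,0,-1,-2.9,0,0,0,0,0,-1,-3.8,0,0,0,0,0,-1,-4.7,0,0,0,0,0,-1,-5.6,0,0,0,0,0,-1,-6.5,0,0,0,0,0,-1,-7.2,0,0,0,0,0,-1,-7.7,0,0,0,0,0,-1,-8,0,0,0,0,0,-1],
)

```text
time: 39.18
ee_pos: [0.6416, 0.1902, 0.1799]
tcp_rot: [-90.1, -0.0, 88.1]
wrist_force: [-1.7, 1.5, 7.3]
opening: 0.0175
```

```bash
python3 go.py .6384 .1202 .178 88.1;  python3 chk.py c8 2>/dev/null
```

```text
[-7.    0.19  0.08] -0.04
t 39.18 ee [0.6416 0.1902 0.1799] rot [-9.011e+01 -3.000e-02  8.806e+01] q [16.5 20.7 14.9 84.1 -0.  18.4] F [-1.7  1.5  7.3] op 0.0175
```

View pics/c8.png

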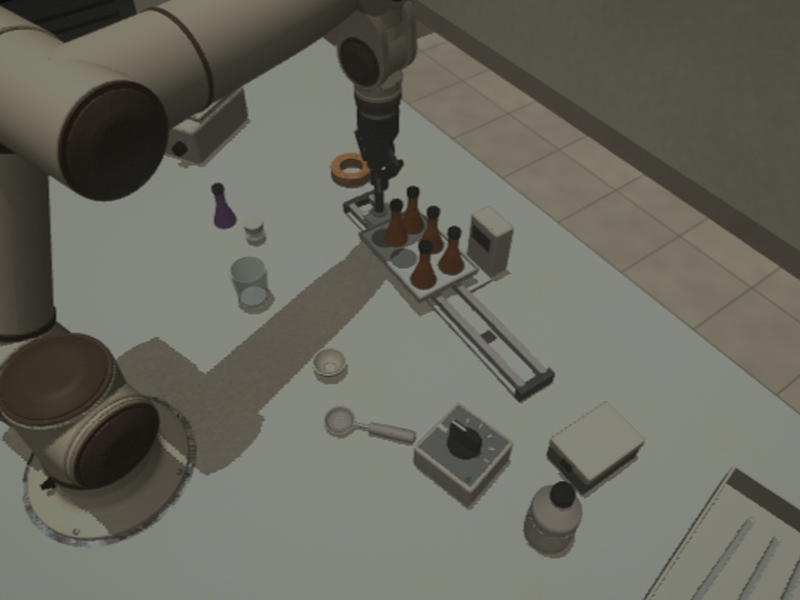

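Call:
arm_command(
  rows=[-0.2,0,0,0,0,0,-1,-0.6,0,0,0,0,0,-1,-1.2,0,0,0,0,0,-1,-2,0,0,0,0,0,-1,-2.9,0,0,0,0,0,-1,-3.8,0,0,0,0,0,-1,-4.7,0,0,0,0,0,-1,-5.5,0,0,0,0,0,-1,-6.2,0,0,0,0,0,-1,-6.7,0,0,0,0,0,-1,-7,0,0,0,0,0,-1,-7,0,0,0,0,0,-1],
)

```text
time: 40.28
ee_pos: [0.6392, 0.1206, 0.1799]
tcp_rot: [-90.1, -0.1, 88.1]
wrist_force: [-0.4, 1.9, 7.5]
opening: 0.0178
```

```bash
python3 go.py .6392 .1212 .178 88.1
```

```text
[0.06 0.19 0.  ] -0.02
t 40.28 ee [0.6392 0.1206 0.1799] rot [-9.011e+01 -7.000e-02  8.808e+01] q [10.7 18.1 11.6 83.4  0.  12.6] F [-0.4  1.9  7.5] op 0.0178
```

Within 1 mm. Let go and rise straight up.

Call:
arm_command(
  rows=[0,0,0,0,0,0,-0.2,0,0,0,0,0,0,-0.2,0,0,0,0,0,0,-0.2,0,0,0,0,0,0,-0.2,0,0,0,0,0,0,-0.2,0,-2,0,0,0,0,-0.2,0,-4,0,0,0,0,-0.2,0,-7,0,0,0,0,-0.2,0,-10,0,0,0,0,-0.2,0,-12,0,0,0,0,-0.2,0,-12,0,0,0,0,-0.2],
)

```text
time: 41.2
ee_pos: [0.6396, 0.1209, 0.3036]
tcp_rot: [-90.4, -0.1, 88.1]
wrist_force: [-0.1, -0.6, 0.6]
opening: 0.0342
```

```bash
python3 - <<'E'
from h import *
from scipy.optimize import least_squares
np.set_printoptions(precision=4,suppress=True)
for n in('side','top'):
    c=cap(n,f'd9{n}.png');Q=cloud(c).reshape(-1,3);Q=Q[~np.isnan(Q).any(1)]
    S=Q[(abs(Q[:,2]-.046)<.0025)&(abs(Q[:,0]-.635)<.085)&(Q[:,1]>-.14)&(Q[:,1]<.13)]
    print(n,'deck rim ext',np.percentile(S,[0.5,99.5],axis=0)[:,:2])
    Q=Q[(Q[:,2]>.06)&(Q[:,2]<.138)&(np.hypot(Q[:,0]-.6386,Q[:,1]-.12)<.02)]
    f=lambda p:np.hypot(Q[:,0]-p[0],Q[:,1]-p[1])-.0095
    if len(Q)>20:
        r=least_squares(f,[.6386,.12],loss='soft_l1',f_scale=.003); print('post',n,r.x,len(Q),np.median(abs(f(r.x))))
E
sed -i 's/M=dict(.*/M={k:(x-.005,y-.15) for k,(x,y) in dict(A1=(.6731,.2013),A2=(.6705,.1373),A3=(.6686,.0733),B1=(.6265,.191),B3=(.6053,.0750)).items()}/' chk.py
python3 chk.py c9 A1 A2 A3 B1 B3 2>/dev/null;python3 go.py .441 -.3143 .29 192.9
```

```text
side deck rim ext [[ 0.5641 -0.1165]
 [ 0.705   0.1246]]
post side [0.6403 0.1198] 153 0.000892397787208097
top deck rim ext [[ 0.5648 -0.1142]
 [ 0.704   0.1183]]
post top [0.6395 0.1213] 44 0.0002701032981923127
A1 side (array([0.6687, 0.0495, 0.0013, 0.0117]), 263, np.float64(0.08790278535873), 0.0011)
A1 top (array([0.6682, 0.0506, 0.0033, 0.0151]), 179, np.float64(0.08793835407275877), 0.0007)
A2 side (array([ 0.6663, -0.0152, -0.0136,  0.0035]), 230, np.float64(0.08798830433319008), 0.001)
A2 top (array([ 0.6643, -0.0144,  0.0124,  0.0006]), 189, np.float64(0.08780949113857586), 0.0005)
A3 side (array([ 0.6623, -0.0797,  0.0103,  0.0166]), 291, np.float64(0.08749900595777585), 0.0009)
A3 top (array([ 0.6618, -0.0777,  0.0067, -0.0034]), 186, np.float64(0.0878214189371758), 0.0006)
B1 side (array([ 0.6256,  0.0387, -0.054 ,  0.0074]), 331, np.float64(0.08791337347869924), 0.0017)
B1 top (array([ 0.623 ,  0.04  , -0.0195,  0.0088]), 210, np.float64(0.08784854124877753), 0.0008)
B3 side (array([ 0.5995, -0.0771,  0.008 ,  0.003 ]), 305, np.float64(0.08748003509150828), 0.001)
B3 top (array([ 0.5988, -0.076 ,  0.0135,  0.0127]), 181, np.float64(0.08768207322160307), 0.0006)
[-44.14   0.7   18.32] -104.81
t 41.4 ee [0.6388 0.1207 0.297 ] rot [-8.990e+01  3.000e-02  8.809e+01] q [10.7 19.5 26.3 96.9 -0.  12.6] F [-0.1  0.4 -0.3] op 0.0343
```

View pics/c9.png

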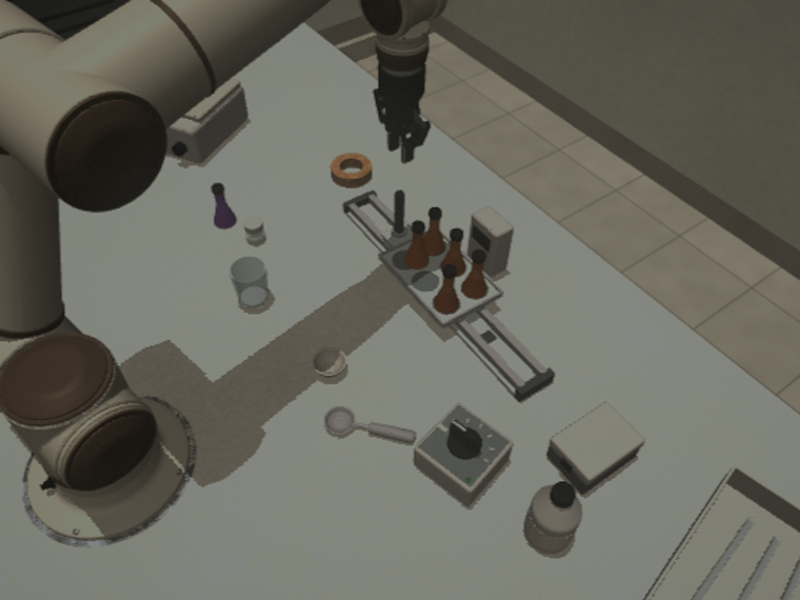

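View pics/c9t.png

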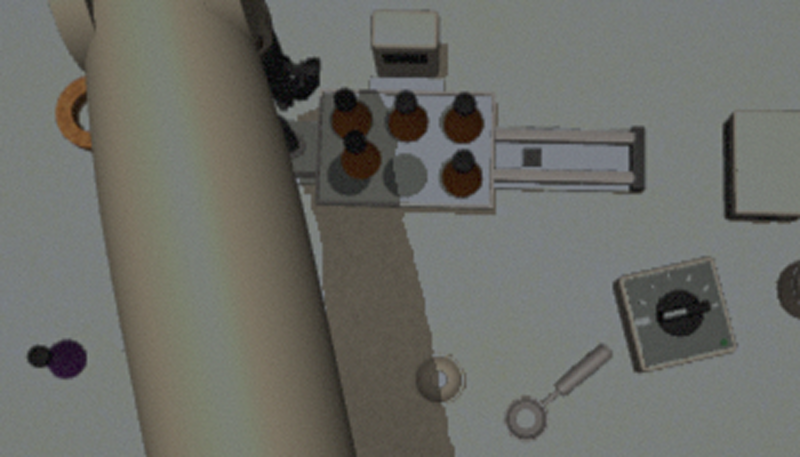

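Call:
arm_command(
  rows=[-1.5,0,0.6,0,-4.5,0,0,-3.5,0,1.5,0,-9,0,0,-6,0,2.5,0,-13.5,0,0,-8.5,0,3.5,0,-18,0,0,-11,0,4.6,0,-23,0,0,-13.5,0,5.6,0,-28,0,0,-16,0,6.6,0,-33,0,0,-18.5,0,7.7,0,-38,0,0,-21,0,8.7,0,-43,0,0,-23.5,0,9.8,0,-48,0,0,-26,0,10.8,0,-53,0,0,-28,0,11.6,0,-58,0,0],
)

```text
time: 42.4
ee_pos: [0.5124, -0.1566, 0.297]
tcp_rot: [-89.9, -0.1, 146.3]
wrist_force: [-0.1, 0.4, 0.5]
opening: 0.0427
```

```bash
python3 go.py .441 -.3143 .24 192.9
```

```text
[-2.81  5.7  17.08] -46.59
t 42.4 ee [ 0.5124 -0.1566  0.297 ] rot [-8.9950e+01 -1.1000e-01  1.4631e+02] q [-17.    3.    7.2  94.3  -0.  -73.3] F [-0.1  0.4  0.5] op 0.0427
```

Call:
arm_command(
  rows=[-0.3,0,2,0,-5,0,0,-0.6,1,4,0,-10,0,0,-1,2,6.5,0,-16,0,0,-1.4,3,9,0,-22,0,0,-1.8,4,11.5,0,-28,0,0,-2.2,5,14,0,-34,0,0,-2.6,5.7,16,0,-40,0,0,-2.8,5.7,17.1,0,-45,0,0,-2.8,5.7,17.1,0,-46.6,0,0,-2.8,5.7,17.1,0,-46.6,0,0,-2.8,5.7,17.1,0,-46.6,0,0],
)

```text
time: 43.32
ee_pos: [0.4412, -0.3126, 0.2403]
tcp_rot: [-90.1, -0.1, -167.4]
wrist_force: [1.2, -0.7, 0.1]
opening: 0.0427
```

```bash
python3 go.py .441 -.3143 .14 192.9
python3 - <<'E'
from h import *
for n in('side','top'):
    c=cap(n);Q=cloud(c).reshape(-1,3);Q=Q[~np.isnan(Q).any(1)]
    m=(Q[:,2]>.075)&(Q[:,2]<.1)&(np.hypot(Q[:,0]-.44,Q[:,1]+.315)<.06)
    if m.sum()>20: print('bar',m.sum(),cv2.minAreaRect((Q[m][:,:2]*1000).astype(np.float32)))
E
```

```text
[ 0.06 10.03  0.17] -0.3
t 43.32 ee [ 0.4412 -0.3126  0.2403] rot [-9.008e+01 -7.000e-02 -1.674e+02] q [ -35.3    2.9    0.9   88.     0.  -137.9] F [ 1.2 -0.7  0.1] op 0.0427
bar 222 ((441.7747497558594, -315.3244323730469), (14.362048149108887, 51.5510368347168), 13.728589057922363)
bar 93 ((439.87969970703125, -307.4783630371094), (11.882672309875488, 41.66780090332031), 12.769270896911621)
```

Call:
arm_command(
  rows=[0,2,0.1,0,-0.3,0,0,0,4,0.1,0,-0.3,0,0,0,6,0.1,0,-0.3,0,0,0,8,0.1,0,-0.3,0,0,0,9.5,0.1,0,-0.3,0,0,0,10,0.1,0,-0.3,0,0,0,10,0.1,0,-0.3,0,0,0,10,0.1,0,-0.3,0,0],
)

```text
time: 44.08
ee_pos: [0.442, -0.3136, 0.142]
tcp_rot: [-90.0, 0.0, -167.0]
wrist_force: [-0.1, -0.8, -0.4]
opening: 0.0426
```

```bash
python3 go.py .441 -.3143 .14 192.9
```

```text
[0.12 0.2  0.05] 0.1
t 44.08 ee [ 0.442  -0.3136  0.142 ] rot [-8.998e+01  2.000e-02 -1.670e+02] q [ -35.4    3.8   -9.1   77.1   -0.  -138.4] F [-0.1 -0.8 -0.4] op 0.0426
```

Call:
arm_command(
  rows=[0.1,0.15,0,0,0,0,-1,0.1,0.15,0,0,0,0,-1,0.1,0.15,0,0,0,0,-1,0.1,0.15,0,0,0,0,-1,0.1,0.15,0,0,0,0,-1,0.1,0.15,0,0,0,0,-1],
  force=40,
)

```text
time: 44.58
ee_pos: [0.4411, -0.3141, 0.1409]
tcp_rot: [-89.9, 0.1, -167.0]
wrist_force: [-0.4, 0.7, 5.5]
opening: 0.0115
```

Call:
arm_command(
  rows=[0,0,0,0,4,0,-1,0,0,0,0,8,0,-1,0,0,0,0,13,0,-1,0,0,0,0,18,0,-1,0,0,0,0,23,0,-1,0,0,0,0,28,0,-1,0,0,0,0,33,0,-1,0,0,0,0,38,0,-1,0,0,0,0,43,0,-1,0,0,0,0,48,0,-1,0,0,0,0,52,0,-1,0,0,0,0,55,0,-1],
)

```text
time: 45.58
ee_pos: [0.4408, -0.3141, 0.1408]
tcp_rot: [-90.0, 0.0, 137.8]
wrist_force: [-3.5, 1.2, 6.9]
opening: 0.0115
```

```bash
python3 go.py .441 -.3143 .14 42.9
```

```text
[-0.03  0.08  0.  ] 94.87
t 45.58 ee [ 0.4408 -0.3141  0.1408] rot [-9.0000e+01  4.0000e-02  1.3777e+02] q [-35.5   3.7  -9.3  76.9  -0.  -83.2] F [-3.5  1.2  6.9] op 0.0115
```

Call:
arm_command(
  rows=[0,0,0,0,4,0,-1,0,0,0,0,8,0,-1,0,0,0,0,13,0,-1,0,0,0,0,18,0,-1,0,0,0,0,23,0,-1,0,0,0,0,28,0,-1,0,0,0,0,33,0,-1,0,0,0,0,38,0,-1,0,0,0,0,43,0,-1,0,0,0,0,48,0,-1,0,0,0,0,52,0,-1,0,0,0,0,55,0,-1],
)

```text
time: 46.58
ee_pos: [0.4407, -0.3137, 0.1409]
tcp_rot: [-90.0, -0.0, 82.8]
wrist_force: [-3.1, 3.8, 8.1]
opening: 0.0111
```

Call:
arm_command(
  rows=[0,0,0,0,4,0,-1,0,0,0,0,8,0,-1,0,0,0,0,13,0,-1,0,0,0,0,18,0,-1,0,0,0,0,23,0,-1,0,0,0,0,28,0,-1,0,0,0,0,33,0,-1,0,0,0,0,37,0,-1,0,0,0,0,40,0,-1,0,0,0,0,40,0,-1],
)

```text
time: 47.42
ee_pos: [0.4408, -0.3135, 0.1408]
tcp_rot: [-90.0, -0.1, 42.8]
wrist_force: [-3.0, 4.7, 8.9]
opening: 0.011
```

```bash
python3 go.py .441 -.3143 .14 42.9
```

```text
[-0.04  0.08 -0.07] -0.09
t 47.42 ee [ 0.4408 -0.3135  0.1408] rot [-8.999e+01 -5.000e-02  4.281e+01] q [-35.4   3.7  -9.3  77.    0.1  11.7] F [-3.   4.7  8.9] op 0.011
```

Turned 150°. Release, rise, and move aside for a check.

Call:
arm_command(
  rows=[0,0,0,0,0,0,0,0,0,0,0,0,0,0,0,0,0,0,0,0,0,0,0,0,0,0,0,0,0,0,0,0,0,0,0,0,-3,0,0,0,0,0,0,-7,0,0,0,0,0,0,-11,0,0,0,0,0,0,-15,0,0,0,0,0,0,-18,0,0,0,0,0,0,-18,0,0,0,0,0],
)

```text
time: 48.33
ee_pos: [0.4415, -0.3145, 0.3268]
tcp_rot: [-90.5, -0.1, 43.0]
wrist_force: [2.1, -1.4, 0.2]
opening: 0.0425
```

```bash
python3 go.py .35 -.40 .32 42.8; python3 chk.py e1 A1 A2 A3 B1 B3 2>/dev/null
python3 - <<'E'
from h import *
for n,r in(('side',(275,355,285,365)),('top',(205,270,365,430))):
    c=cap(n);Q=cloud(c).reshape(-1,3);Q=Q[~np.isnan(Q).any(1)]
    m=(Q[:,2]>.075)&(Q[:,2]<.1)&(np.hypot(Q[:,0]-.44,Q[:,1]+.315)<.06)
    if m.sum()>20: print('bar',m.sum(),cv2.minAreaRect((Q[m][:,:2]*1000).astype(np.float32)))
    cv2.imwrite(f'pics/e1d{n}.png',cv2.resize(c['pixels'][r[0]:r[1],r[2]:r[3]],(600,600),interpolation=cv2.INTER_CUBIC))
E
```

```text
[-12.52   0.68  -0.02] 0.19
t 48.33 ee [ 0.4415 -0.3145  0.3268] rot [-90.51  -0.1   42.99] q [-35.5   4.   11.6  97.1  -0.   11.5] F [ 2.1 -1.4  0.2] op 0.0425
A1 side (array([0.6684, 0.0488, 0.004 , 0.0191]), 261, np.float64(0.08772086526204684), 0.001)
A1 top (array([ 0.6679,  0.0512,  0.0117, -0.0075]), 172, np.float64(0.08787997107560644), 0.0007)
A2 side (array([ 0.6648, -0.0157,  0.0164, -0.0069]), 139, np.float64(0.08791123746934407), 0.001)
A2 top (array([ 0.664 , -0.0147,  0.0176,  0.0094]), 183, np.float64(0.08705480692503922), 0.0006)
A3 side None
A3 top (array([ 0.6618, -0.0775,  0.0108, -0.0077]), 189, np.float64(0.08775440403909054), 0.0008)
B1 side (array([ 0.6257,  0.0384, -0.0478,  0.0085]), 343, np.float64(0.08785041694165466), 0.002)
B1 top (array([ 0.6226,  0.0399, -0.0081,  0.0147]), 210, np.float64(0.08701876111105714), 0.0009)
B3 side (array([ 0.5995, -0.0774,  0.011 ,  0.0064]), 289, np.float64(0.08786111791453291), 0.0009)
B3 top (array([ 0.5985, -0.0758,  0.0205,  0.0073]), 175, np.float64(0.08795356700880033), 0.0006)
bar 224 ((441.2084655761719, -315.3121643066406), (16.933692932128906, 51.12370300292969), 47.11247253417969)
bar 124 ((441.4922180175781, -312.7690124511719), (11.4399995803833, 52.285282135009766), 42.85698699951172)
```

View pics/e1dside.png

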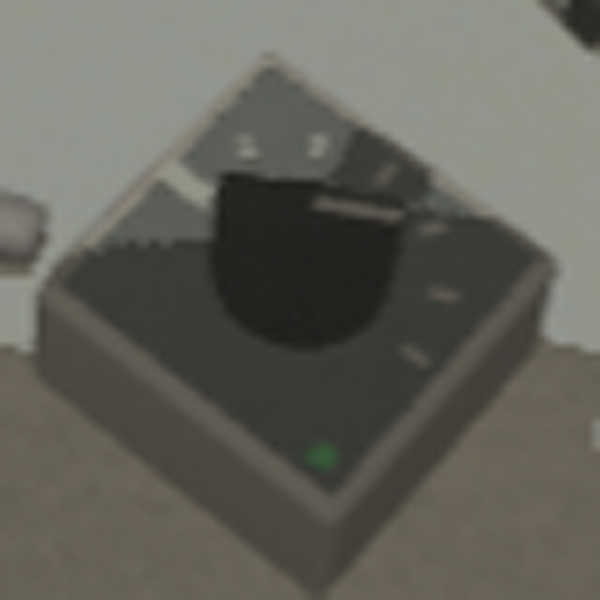

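View pics/e1.png

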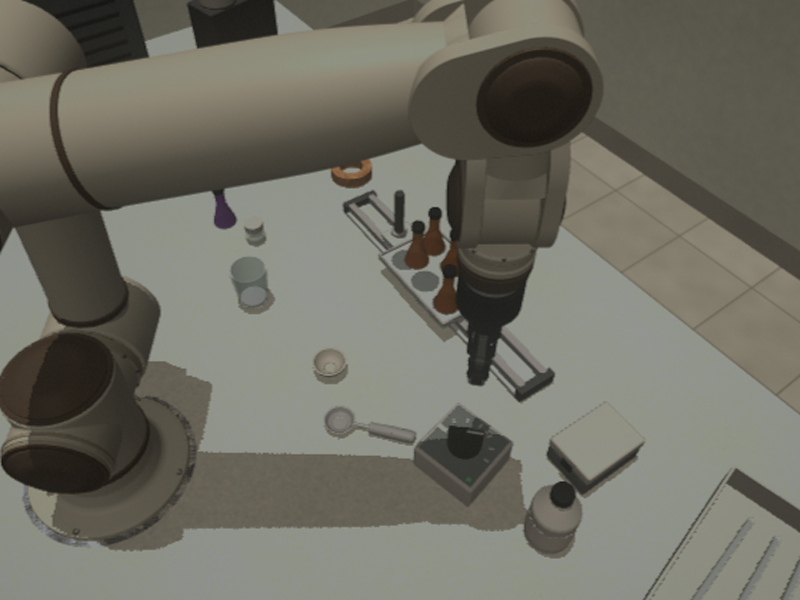

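```bash
sed -e 's/w=.035/w=.0245/' -e 's/B1=(.6265,.191)/B1=(.629,.1895)/' chk.py > chk2.py; python3 chk2.py e2 A1 B1 2>/dev/null
python3 - <<'E'
from h import *
a=cap('side')['pixels'][140:240,250:360];cv2.imwrite('pics/e2z.png',cv2.resize(a,(660,600),interpolation=cv2.INTER_CUBIC))
E
```

```text
A1 side (array([0.6686, 0.0494, 0.0024, 0.0104]), 252, np.float64(0.0879677003427928), 0.001)
A1 top (array([ 0.6682,  0.0512,  0.0018, -0.0009]), 174, np.float64(0.0875182535253454), 0.0006)
B1 side (array([ 0.622 ,  0.0386, -0.0003,  0.0055]), 277, np.float64(0.0878904697494566), 0.001)
B1 top (array([ 0.6211,  0.0404,  0.0152, -0.0112]), 179, np.float64(0.08799773252425583), 0.0006)
```

View pics/e2z.png

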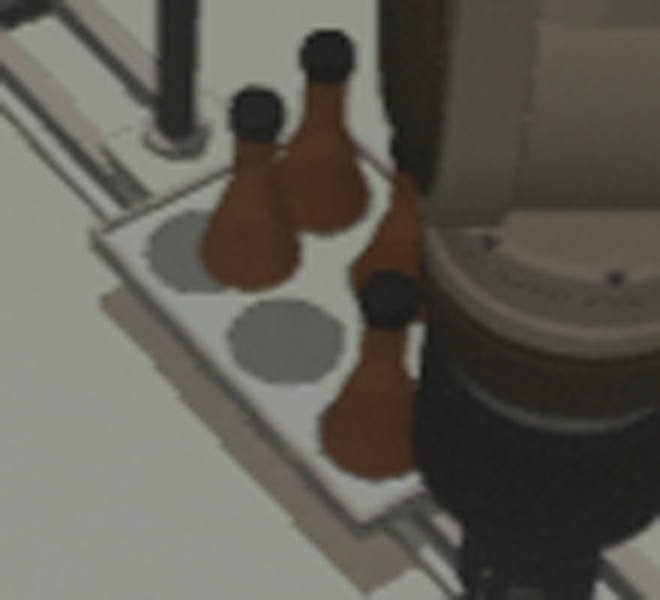

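View pics/e2t.png

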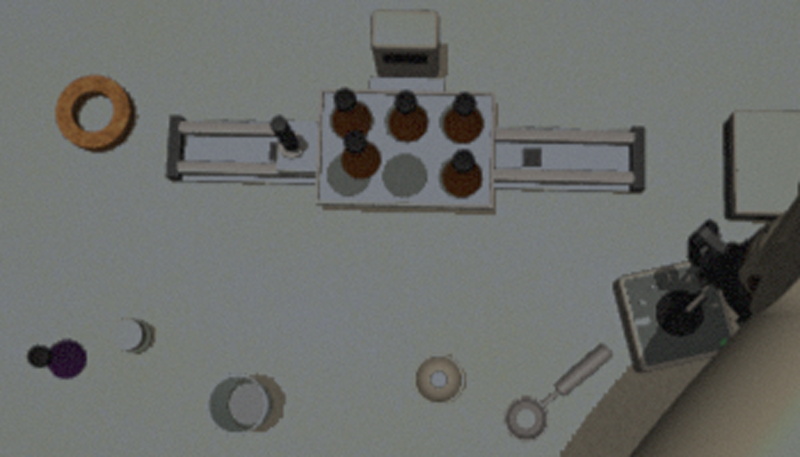

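```bash
python3 -c "
from workcell import bot
print(bot.job_done())"
```

```text
the job is handed in; nothing more can be done
None
```

I carried out every step and handed the job in at about 49 s. The hand-in gives no verdict.

- **Dial to zero:** I turned the dial from position 3 back to 0 and let go.
- **Flasks:** I stood all five amber flasks on the carrier deck at the loading station. The purple look-alike stayed on the bench.
- **Carrier:** I gripped the post, moved the carrier 150 mm to the middle station and let go.
- **Final dial setting:** I turned the dial clockwise five clicks to position 5, let go, and raised the gripper clear.

Last checks:
- **Flasks:** All five fitted upright, to within about 0.02 rad. My first fit of one flask gave 0.05 rad because its neighbour's points were mixed in; a tighter fit gave under 0.02 rad. The side camera's view of the far-right flask was blocked at the end, so that one rests on the top camera alone.
- **Carrier:** The post was within about 1 mm of its middle-station place. The flask positions suggested a shift of about 151.5 mm, still inside the 4 mm limit.
- **Dial:** The bar stood at about −47°, which matches position 5. That is from the top camera; the side camera's fit was about 4° off.
- **Other things:** Nothing else on the bench looked moved in the pictures.

One flask was found about 2 cm off its mark on the deck before the push, and I am not sure why. I took it as the announced disturbance. It was upright and inside the limits, so I left it there.

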